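# Batch photo: half-press shutter, then unload the sample plate

### The job

Take the batch photo of the two sample pastries: press the red shutter button to its halfway stop, pause there for a good second so that the camera focuses, then press it fully down and let it go. Then lift the white sample plate by its blue handle straight up off its two pins, keep it level with both pastries on it, and lower it flat into the light green tray, letting go only when it stands there. Leave everything else as it is.

Things in the scene. Friction and masses are not known exactly. Their poses are not given: they have to be found in the camera images.
- station: Photo station fixed to the table: grey base, x -105 to 170, y -200 to 190 mm from the origin (on the table), 20 mm high; z up, its -x side faces the robot. Left (+y): steel nest block with two pins. Right (-y): console turned 60 degrees, its sloped face with the red shutter button looks to the right and a little to the robot; behind it a column carries a white camera hood over the button.
- hood_edge (a point): Middle of the lower front edge of the camera hood, 250 mm above the table. Its x points to the hood's rear, 60 degrees left of the station's x; z up. From here the hood reaches 120 mm to +x, 60 mm either way in y, 80 mm up; a lens stub juts 30 mm from its +y side. It blocks the way straight down to the button, which is pressed along its slanting axis with a tilted tool, from the -x side.
- button_seat (a point): Where the button's axis meets the sloped face, at (60, -130, 85) mm in the station's frame. Its z is the button's axis, out of the face, 35 degrees from vertical, leaning to hood_edge's -x; its y is level. The red cap, 33 mm across, stands on an adjustable collar 48 mm across: the unpressed cap's top is 30 to 42 mm out along z, unmeasured, to be found by touch. Fully down it is 10 mm lower.
- stage1 (a joint): Travel of the button's first stage in m: 0 up, 0.005 at the halfway stop. Soft: 1 N to start, 2.5 N at the stop. Springs back.
- stage2 (a joint): Travel of the button's second stage in m, beyond the halfway stop: 0 until pushed with about 9 N, 0.005 fully down at about 13 N, where it meets a hard stop. Springs back. Pressing with 4 to 8 N therefore rests on the halfway stop.
- nest (a point): Middle of the steel nest block's top, 40 mm above the table, axes as the station's. Two 8 mm pins stand 22 mm up from the block at (38, -64) and (-38, 64) mm from here, through the sample plate's holes (1 mm play all round).
- plate: White sample plate, 100 (x) by 150 (y) by 10 mm, 0.2 to 0.4 kg, with a blue upright handle in its middle: 12 mm thick in x, 34 mm long in y, its top 60 mm above the plate's underside. Origin at the middle of the underside, z up. Two loose pastries in shallow pockets at y = -45 and 45 mm, up to 33 mm above the underside. It starts on the nest, its axes along the station's.
- sample_a: A loose pastry with a red top on the sample plate, 49 mm across, 22 mm tall; origin under its centre.
- sample_b: A loose pastry with a brown top on the sample plate, like sample_a.
- green_tray: Light green low tray fixed to the table, left or right of the station: outside 150 (x) by 205 mm (y), walls 6 mm thick and 18 mm high, inner floor 6 mm above the table. Origin under its centre on the table, z up. The sample plate goes in with its long side along the tray's long side, either way round.
- black_sheet: A black baking sheet of about the same size on the station's other side, with three pastries; leave alone.
- jar: A closed amber glass jar with a red cap, 60 mm across, 100 mm tall; origin under its centre. Leave alone.
- bowl: A white bowl, 100 mm across, 50 mm tall; origin under its centre. Leave alone.
- brush: A pastry brush lying flat, its origin near its middle, its own x along the handle. Leave alone.
- shaker: An aluminium shaker, 56 mm across, 92 mm tall; origin under its centre. Leave alone.
- pastry0: A pastry on the black baking sheet, 49 mm across, 22 mm tall. Leave alone.
- pastry1: A pastry on the black sheet, like pastry0. Leave alone.
- pastry2: A pastry on the black sheet, like pastry0. Leave alone.
Things that resemble listed ones, but are neither listed nor needed, are in the scene too. What is shaped like the sample_a but turquoise is not meant.

How it is judged:
By the outcome, as a careful person would: the job done as asked, in the order asked, and still so for the second after the job is handed in, with the robot touching nothing.
It also fails if it takes over 72 s, if anything falls off the work surface, if the arm or the gripper's body presses on something with over 40 N, if the wrist force passes 120 N, or if a joint passes its speed limit or range.

### The arm

A 6-joint arm with a two-finger parallel gripper is mounted at the origin on the work surface. World frame = base frame: x ahead of the robot, y to its left, z up, the work surface at z = 0. Lengths are in m, angles in rad, forces in N, time in s.
With the tool pointing down it reaches from about 0.375 to 0.975 m from the base axis. Payload 3.8 kg.
Tool frame: the origin (TCP) lies midway between the tips of the shut fingers; the grasp point (between the pads) lies env.grasp_offset behind it (env.grasp_offset is the distance from the TCP to the grasp point, in m); z points along the fingers, y is the direction in which the jaws open and shut (so a half turn about z gives the same grasp; the last joint's range is limited). The gripper opens to 88 mm and grips with 3 to 60 N. Pads are 18 mm wide; open, the fingers measure 123 mm over their backs; the gripper's body (75 mm by 187 mm) begins 45 mm behind the grasp point.
Start: joints at [-1.298, 0.264, 1.604, -0, 1.274, -0.037], TCP at [0.206, -0.643, 0.239] pointing down, gripper open.
Joint ranges: [-2.63, 2.63], [-0.94, 2.18], [0.31, 2.57], [-1.31, 4.45], [0, 2.66], [-2.55, 2.55]. Speed limits (rad/s): [2.57, 2.57, 3.14, 3.14, 3.14, 3.14].

### API

Orientations are given as a rotation vector (axis times angle).
In Python, from plant import get_state, eyes, env gives the robot as it stands.
- The arm moves only by the tool jog_arm, never from a script. Its arguments are lists of equal length, an entry for each row: "dp": the shift along the tool's x, y, z in mm, a list of three; "rot": the turn, a rotation vector about the tool's x, y, z in degrees, a list of three; "hand": the finger opening in mm, from 0 to 88.1. In form: {"dp": [[x, y, z], ...], "rot": [[ax, ay, az], ...], "hand": [hand, ...]}. A call has 1 to 20 rows; each row shifts and turns the commanded pose from where the row before left it, along the tool's axes as they then stand; what a row does not reach is not made up. A row lasts 1/8 s, in which the tool goes at most 62.5 mm and 10.7 degrees, less where a joint would pass 70% of its speed; a pose out of reach is approached as far as the arm can. A call with a gripper value outside its range is refused whole. The fingers move at their own pace and stop on an object; "squeeze" is the grip in N (left out, the last holds). Time passes only in rows, so rows that do not move let the fingers close. It gives the time, the measured TCP pose, the force and the opening at its end, in the units of the state.
- get_state(): the state, without advancing time (a new reading comes with each control period).
- eyes.get_image(name): name is "scene" or "top" or "wrist"; returns the picture (420x560x3 uint8, blue, green, red); there is no depth.
- eyes.get_calibration(name): a dict with "fovy" (degrees; the focal length in pixels is half the picture's height over the tangent of half this angle, whatever the lens; pixels are square), "cx", "cy" (the principal point, pixels), "cam_to_world" (4x4, takes a point from camera to world coordinates). Camera axes: x right, y up, looking along -z (the intrinsics and any distortion apply to the point x, -y, -z); pixel columns grow to the right and rows downward; lengths in m; the calibration is good to about 2 mm. A picture is of the moment at which its call begins: read the wrist's pose just before it. get_calibration takes no time and is no camera call; for the wrist camera it gives the pose at the moment of the call.
- env.hand_in(): hands the job in, once; it reports no verdict.
The state is a dict: "time_s": time; "qpos": joint angles; "dq": joint speeds; "joint_efforts": joint torques, N m; "tool_pos": TCP position; "eef_rot": TCP orientation; "contact_force": force on the tool from outside, world axes, zero at the start; "ft_torque": the same for the moment, N m; "finger_gap": finger opening in m.
Only numpy, scipy, OpenCV 4.12 (cv2) and the standard library are available. Lean on these libraries where they do the work, as an engineer would, in place of code of your own. Each camera call takes 0.05 s, during which the arm holds its last target.

## Working session

There is one attempt and no reset: what is moved stays moved. The work goes in short steps, Python scripts to look and compute and a tool call to move; the robot and the scene stay as the last step left them, time stands still between calls to the robot, and variables do not carry over. Pictures are saved under pics/ and viewed, and the job is handed in when it is done.

Besides the shell and the picture viewer there is one more tool, called after "Emit:" in YAML: its name, and indented under it one key for each argument. jog_arm: Moves the arm, as the interface text tells. Its arguments: {"type":"object","properties":{"dp":{"type":"array"},"rot":{"type":"array"},"hand":{"type":"array"},"squeeze":{"type":"number"}},"required":["dp","rot","hand"]}

```bash
ls; mkdir -p pics; python3 - <<'E'
from plant import get_state, eyes, env
import cv2
print(env.grasp_offset)
for n in ["scene","top"]:
    cv2.imwrite(f"pics/{n}0.png",eyes.get_image(n)); print(n,eyes.get_calibration(n))
print(get_state())
E
```

```text
pics
0.0187
scene {'fovy': 45.594555058735835, 'cx': 277.17551660780737, 'cy': 205.11028612922675, 'cam_to_world': array([[ 0.99929278, -0.03622473,  0.01008539,  0.57296775],
       [ 0.03216478,  0.68453684, -0.72826832, -1.02168348],
       [ 0.01947751,  0.72807767,  0.68521788,  1.12338281],
       [ 0.        ,  0.        ,  0.        ,  1.        ]])}
top {'fovy': 48.33034466176477, 'cx': 272.1579494551352, 'cy': 202.3122881468482, 'cam_to_world': array([[-0.00921124,  0.98976751, -0.14239183,  0.3917099 ],
       [-0.9998035 , -0.00661634,  0.01868645,  0.00692687],
       [ 0.01755313,  0.14253597,  0.98963396,  1.37980873],
       [ 0.        ,  0.        ,  0.        ,  1.        ]])}
{'time_s': 0.1, 'qpos': array([-1.29790678e+00,  2.64670590e-01,  1.60516710e+00,  7.63629957e-06,
        1.27372964e+00, -3.68979692e-02]), 'dq': array([ 2.01593198e-04,  1.28251035e-04, -4.03606326e-03,  1.32893669e-03,
        6.88159622e-05,  1.00721114e-03]), 'joint_efforts': array([ 6.61317590e-04, -5.03617609e+01, -3.58068287e+01,  7.31613929e-02,
        2.34007003e-02, -6.33144873e-05]), 'tool_pos': array([ 0.20561322, -0.64227275,  0.23755537]), 'eef_rot': array([-3.10204347e+00, -4.84363469e-01,  3.53546633e-04]), 'contact_force': array([-0.28819574, -0.35253132,  0.83710443]), 'ft_torque': array([-0.0217536 , -0.01499068,  0.03282302]), 'finger_gap': 0.08793511003755475}
```

View pics/scene0.png

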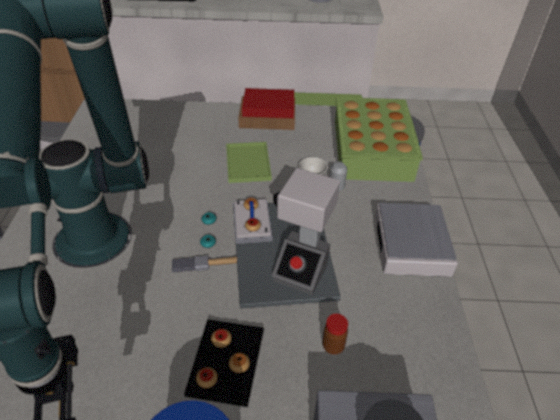

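View pics/top0.png

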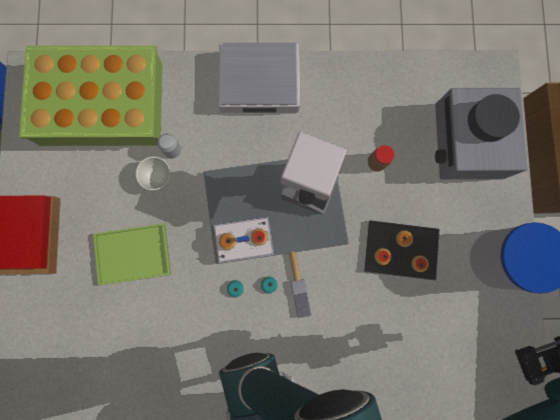

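```bash
cat > h.py <<'E'
import numpy as np, cv2
from scipy.spatial.transform import Rotation as R
def K(c):
    f=210/np.tan(np.radians(c['fovy'])/2); return f,c['cx'],c['cy']
def px2w(c,u,v,z):
    f,cx,cy=K(c); T=np.array(c['cam_to_world'])
    d=T[:3,:3]@np.array([(u-cx)/f,-(v-cy)/f,-1.]); o=T[:3,3]
    return o+d*(z-o[2])/d[2]
def w2px(c,p):
    f,cx,cy=K(c); T=np.array(c['cam_to_world'])
    q=T[:3,:3].T@(np.asarray(p,float)-T[:3,3]); return np.array([cx+f*q[0]/-q[2],cy-f*q[1]/-q[2]])
def crop(img,x0,y0,x1,y1,s,name):
    cv2.imwrite(name,cv2.resize(img[y0:y1,x0:x1],None,fx=s,fy=s,interpolation=cv2.INTER_CUBIC))
E
python3 - <<'E'
from h import *
i=cv2.imread('pics/top0.png'); crop(i,195,120,355,270,5,'pics/topc1.png'); crop(i,80,150,200,290,4,'pics/topc2.png')
i=cv2.imread('pics/scene0.png'); crop(i,220,150,350,310,3.7,'pics/scenec1.png')
E
```

```text
(no output)
```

View pics/topc1.png

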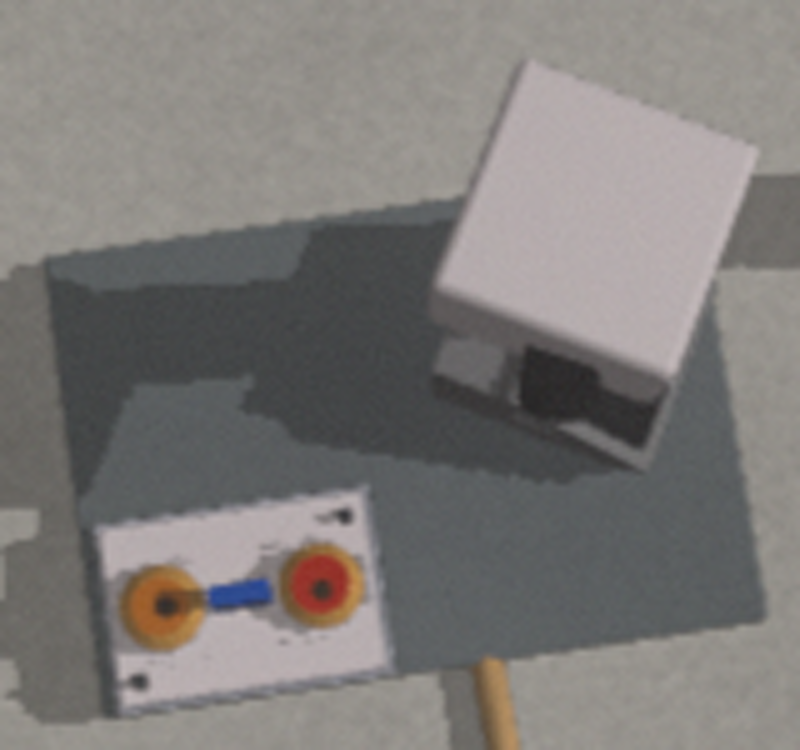

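View pics/topc2.png

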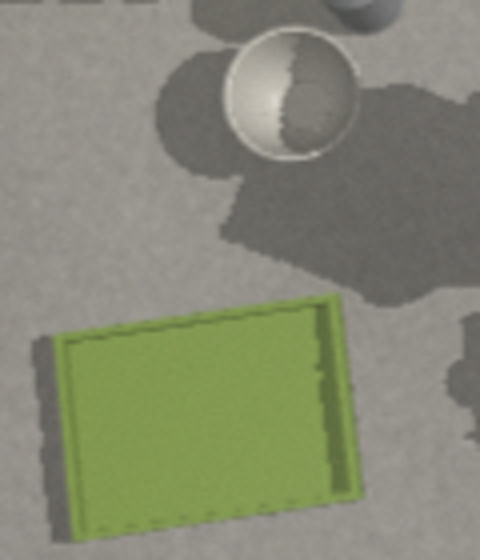

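View pics/scenec1.png

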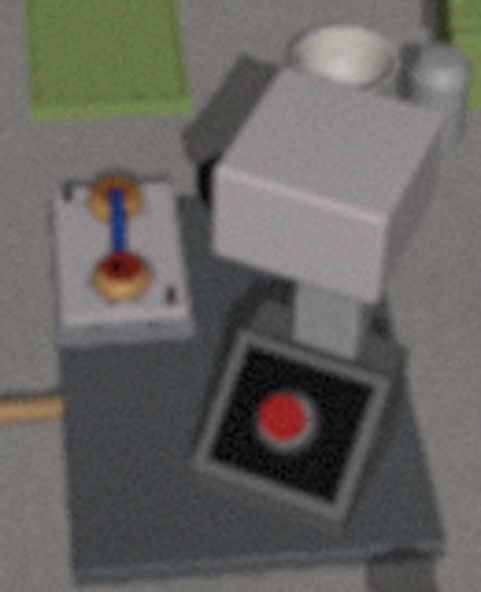

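```bash
python3 - <<'E'
from h import *
from plant import eyes
c=eyes.get_calibration('top'); s=eyes.get_calibration('scene')
np.set_printoptions(precision=4,suppress=True)
def p(x,y,z,s=5,o=(195,120)): return px2w(c,x/s+o[0]-.4,y/s+o[1]-.4,z)
A=p(48,258,.02);B=p(765,618,.02);C=p(113,715,.02)
print('station',A,B,C, np.linalg.norm(A-C),np.linalg.norm(B-C))
# fit
def fit(loc,w):
    loc=np.array(loc);w=np.array(w)[:,:2]; a=loc-loc.mean(0); b=w-w.mean(0)
    th=np.arctan2((a[:,0]*b[:,1]-a[:,1]*b[:,0]).sum(),(a*b).sum())
    Rm=np.array([[np.cos(th),-np.sin(th)],[np.sin(th),np.cos(th)]]); t=w.mean(0)-Rm@loc.mean(0)
    print('fit th',np.degrees(th),'t',t,'res',np.linalg.norm(w-(loc@Rm.T+t),axis=1)); return th,t,Rm
st=fit([[.17,.19],[-.105,-.2],[-.105,.19]],[A,B,C])
P=[p(97,528,.05),p(366,488,.05),p(393,666,.05)]
pl=fit([[.05,.075],[.05,-.075],[-.05,-.075]],P)
h=[p(210,595,.1),p(270,590,.1)]; print('handle',h,np.mean(h,0))
print('pins',p(138,681,.062),p(346,515,.062), (p(138,681,.062)+p(346,515,.062))/2)
q=lambda x,y,z:p(x,y,z,4,(80,150))
T=[q(55,337,.018),q(338,295,.018),q(362,495,.018),q(76,541,.018)]
tr=fit([[.075,.1025],[.075,-.1025],[-.075,-.1025],[-.075,.1025]],T)
# scene checks
S=lambda x,y,z:px2w(s,x/3.7+220-.4,y/3.7+150-.4,z)
S1=[S(78,575,.02),S(441,548,.02)]; print('scene station corners',S1)
th,t,Rm=st
print('pred',Rm@[-.105,-.2]+t,Rm@[.17,-.2]+t)
# red cap centre in scene at (283,418)
b0=np.r_[Rm@[.06,-.13]+t,.085]
az=th+np.radians(60); hx=np.array([np.cos(az),np.sin(az),0])
ax=-np.sin(np.radians(35))*hx+np.cos(np.radians(35))*np.array([0,0,1])
print('b0',b0,'ax',ax)
for e in(.0,.02,.03,.042): print(e,(w2px(s,b0+e*ax)+.4-[220,150])*3.7)
print('plate pred in scene handle top',(w2px(s,np.r_[pl[1],.1])+.4-[220,150])*3.7)
print('plate top corners',[ (w2px(s,np.r_[pl[2]@np.array(l)+pl[1],.05])+.4-[220,150])*3.7 for l in ([.05,-.075],[-.05,-.075],[-.05,.075])])
print('nest in station', Rm.T@(pl[1]-t))
E
```

```text
station [0.6816 0.1813 0.02  ] [ 0.4658 -0.237   0.02  ] [0.4132 0.141  0.02  ] 0.2714306992808892 0.38163104842586093
fit th 8.013894924679741 t [ 0.5418 -0.0291] res [0.0024 0.0048 0.0039]
fit th 8.205146123977771 t [0.4791 0.0633] res [0.0033 0.0018 0.0022]
handle [array([0.4765, 0.0807, 0.1   ]), array([0.4789, 0.048 , 0.1   ])] [0.4777 0.0644 0.1   ]
pins [0.4313 0.123  0.062 ] [0.5235 0.0062 0.062 ] [0.4774 0.0646 0.062 ]
fit th 8.307955269013034 t [0.441  0.3873] res [0.0015 0.0022 0.0024 0.0014]
scene station corners [array([ 0.4724, -0.2407,  0.02  ]), array([ 0.7347, -0.2049,  0.02  ])]
pred [ 0.4657 -0.2418] [ 0.738  -0.2035]
b0 [ 0.6193 -0.1495  0.085 ] ax [-0.2147 -0.5319  0.8192]
0.0 [287.3901 425.9998]
0.02 [282.4411 422.4578]
0.03 [279.9133 420.6486]
0.042 [276.8315 418.443 ]
plate pred in scene handle top [115.3096 204.149 ]
plate top corners [array([185.662 , 309.9078]), array([ 60.3326, 318.366 ]), array([ 51.3377, 190.4836])]
nest in station [-0.0492  0.1003]
```

```bash
python3 - <<'E'
from h import *
from plant import eyes,get_state
np.set_printoptions(precision=4,suppress=True)
s=eyes.get_calibration('scene');c=eyes.get_calibration('top')
S=lambda x,y,z:px2w(s,x/3.7+220-.4,y/3.7+150-.4,z)
print('hood edge scene ends',S(213,248,.25),S(375,302,.25))
p=lambda x,y,z:px2w(c,x/5+195-.4,y/5+120-.4,z)
print('hood top corners (z .33)',p(530,60,.33),p(757,150,.33),p(670,378,.33),p(435,290,.33)); print('lower front right corner?',p(645,470,.25))
w=eyes.get_calibration('wrist'); st=get_state(); T=np.eye(4); T[:3,:3]=R.from_rotvec(st['eef_rot']).as_matrix(); T[:3,3]=st['tool_pos']
X=np.linalg.inv(T)@np.array(w['cam_to_world']); print(X,w['fovy'],w['cx'],w['cy']); np.save('X.npy',X)
hx=np.array([np.cos(np.radians(68)),np.sin(np.radians(68)),0]);a=np.radians(35)
ax=-np.sin(a)*hx+np.cos(a)*np.array([0,0,1]); yl=np.cross(ax,[0,0,1]); yl/=np.linalg.norm(yl)
b0=np.array([.6193,-.1495,.085])
tcp=b0+.09*ax
for sg in(1,-1):
  z=-ax;y=sg*yl;x=np.cross(y,z);Rd=np.c_[x,y,z]
  print('rotvec',R.from_matrix(Rd).as_rotvec(), 'tcp',tcp)
  for d in(.2,.3,.4):
    pw=tcp+d*ax;q1=np.arctan2(pw[1],pw[0])
    for sm in(1.4,1.9,2.4):
      M=R.from_euler('ZY',[q1,sm]).as_matrix().T@Rd@R.from_euler('z',-np.pi/2).as_matrix()
      print(sg,d,sm,q1,R.from_matrix(M).as_euler('ZYZ'))
E
```

```text
hood edge scene ends [ 0.5614 -0.1353  0.25  ] [ 0.669  -0.1801  0.25  ]
hood top corners (z .33) [ 0.708  -0.0804  0.33  ] [ 0.6647 -0.1847  0.33  ] [ 0.5583 -0.1415  0.33  ] [ 0.5997 -0.035   0.33  ]
lower front right corner? [ 0.5257 -0.1395  0.25  ]
[[ 0.0008  0.9606  0.278   0.0712]
 [ 1.     -0.0009  0.0002 -0.0009]
 [ 0.0004  0.278  -0.9606 -0.1464]
 [ 0.      0.      0.      1.    ]] 67.18736695983189 279.89029867133934 209.88979201723524
rotvec [-1.4526  2.1535  0.458 ] tcp [ 0.6    -0.1974  0.1587]
1 0.2 1.4 -0.4992262676782097 [ 0.6212  1.7765 -3.1368]
1 0.2 1.9 -0.4992262676782097 [0.621  1.367  2.8574]
1 0.2 2.4 -0.4992262676782097 [0.7579 0.977  2.5142]
1 0.3 1.4 -0.5878792372118729 [0.6196 1.8273 3.0733]
1 0.3 1.9 -0.5878792372118729 [0.6048 1.4153 2.7877]
1 0.3 2.4 -0.5878792372118729 [0.7211 1.0174 2.4615]
1 0.4 1.4 -0.6734044749418615 [0.6143 1.8761 3.0018]
1 0.4 1.9 -0.6734044749418615 [0.586  1.4607 2.7201]
1 0.4 2.4 -0.6734044749418615 [0.6842 1.0547 2.4103]
rotvec [-2.2488 -1.5168 -0.709 ] tcp [ 0.6    -0.1974  0.1587]
-1 0.2 1.4 -0.4992262676782097 [0.6212 1.7765 0.0048]
-1 0.2 1.9 -0.4992262676782097 [ 0.621   1.367  -0.2842]
-1 0.2 2.4 -0.4992262676782097 [ 0.7579  0.977  -0.6274]
-1 0.3 1.4 -0.5878792372118729 [ 0.6196  1.8273 -0.0683]
-1 0.3 1.9 -0.5878792372118729 [ 0.6048  1.4153 -0.3539]
-1 0.3 2.4 -0.5878792372118729 [ 0.7211  1.0174 -0.6801]
-1 0.4 1.4 -0.6734044749418615 [ 0.6143  1.8761 -0.1398]
-1 0.4 1.9 -0.6734044749418615 [ 0.586   1.4607 -0.4215]
-1 0.4 2.4 -0.6734044749418615 [ 0.6842  1.0547 -0.7313]
```

Emit:
jog_arm:
  dp:
    - [0, 0, -50]
    - [0, 0, -50]
    - [0, 0, -50]
    - [0, 0, 0]
  rot:
    - [0, 0, 0]
    - [0, 0, 0]
    - [0, 0, 0]
    - [0, 0, 0]
  hand: [0, 0, 0, 0]
  squeeze: 30

```text
time_s: 0.6
tool_pos: [0.2063, -0.6446, 0.3949]
eef_rot: [3.094, 0.483, 0.002]
contact_force: [-0.1, -0.5, 0.1]
finger_gap: 0.0502
```

```bash
python3 -c "
from plant import *
s=get_state();print(s['qpos'].tolist(),s['tool_pos'].tolist(),s['eef_rot'].tolist())"|tee -a kin.txt
```

```text
[-1.2978570521867432, 0.21083355521978778, 1.388108183152735, 2.1954843730276953e-05, 1.5329270045308934, -0.036900008212412815] [0.2063162825657171, -0.6446415478996091, 0.3948715013140625] [3.0944303076554647, 0.4832591832151373, 0.0018270940207366342]
```

Emit:
jog_arm:
  dp:
    - [45, -18, 0]
    - [45, -18, 0]
    - [45, -18, 0]
    - [45, -18, 0]
    - [45, -18, 0]
    - [45, -18, 0]
    - [0, 0, 0]
  rot:
    - [0, 0, 0]
    - [0, 0, 0]
    - [0, 0, 0]
    - [0, 0, 0]
    - [0, 0, 0]
    - [0, 0, 0]
    - [0, 0, 0]
  hand: [0, 0, 0, 0, 0, 0, 0]

```text
time_s: 1.48
tool_pos: [0.4319, -0.4549, 0.3864]
eef_rot: [-3.1, -0.491, 0.002]
contact_force: [-0.2, -0.0, -0.7]
finger_gap: 0.0005
```

```bash
python3 - <<'E'
from plant import *
from h import *
s=get_state();open('kin.txt','a').write(f"{s['qpos'].tolist()},{s['tool_pos'].tolist()},{s['eef_rot'].tolist()}\n".replace('],[','] [').replace('], [','],['))
print(s['time_s'],s['qpos'],s['tool_pos'],s['eef_rot'],s['contact_force'])
cv2.imwrite('pics/w1.png',eyes.get_image('wrist'))
E
cat kin.txt
```

```text
1.475 [-8.51546137e-01  1.22825975e-01  1.50427400e+00  8.85433616e-04
  1.51784416e+00  4.04898610e-01] [ 0.4319157  -0.45494813  0.38641076] [-3.09961234e+00 -4.91159089e-01  1.62885465e-03] [-0.22338602 -0.02435041 -0.70729604]
[-1.2978570521867432, 0.21083355521978778, 1.388108183152735, 2.1954843730276953e-05, 1.5329270045308934, -0.036900008212412815] [0.2063162825657171, -0.6446415478996091, 0.3948715013140625] [3.0944303076554647, 0.4832591832151373, 0.0018270940207366342]
[-0.8515461373627558, 0.12282597546268868, 1.5042739980692525, 0.0008854336162064575, 1.5178441603719797, 0.40489861049784587] [0.4319156972981189, -0.4549481333907245, 0.3864107589228046] [-3.0996123438990644, -0.49115908885828385, 0.0016288546468204931]
```

```bash
python3 - <<'E'
import numpy as np
D=[(.26467,1.60517,.20561,-.64227,.23755),(.210834,1.388108,.206316,-.644642,.394872),(.122826,1.504274,.431916,-.454948,.386411)]
A=[];b=[]
for q2,q3,x,y,z in D:
    A+= [[np.sin(q2),np.sin(q2+q3),0],[np.cos(q2),np.cos(q2+q3),1]]; b+=[np.hypot(x,y),z]
print(np.linalg.lstsq(np.array(A),np.array(b),rcond=None))
E
```

```text
(array([ 0.51633165,  0.56615765, -0.09409105]), array([1.26152781e-05]), np.int32(3), array([2.43725113, 1.74758006, 0.07596616]))
```

View pics/w1.png

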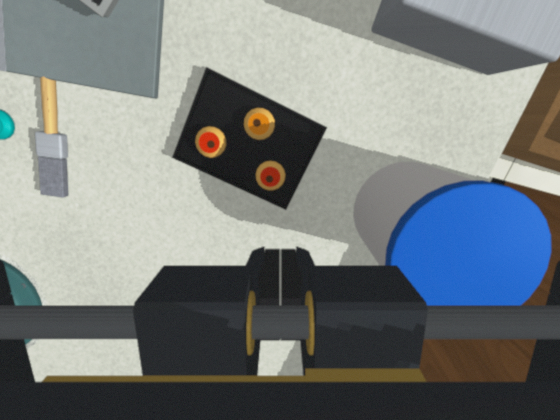

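```bash
cat >> h.py <<'E'
L1,L2,HD=.5163,.5662,-.0941
PAR=dict(d6=.40)
def ik(Rd,tcp,d6=None):
    d6=d6 or PAR['d6']; h=HD+d6; pw=tcp-d6*Rd[:,2]; q1=np.arctan2(pw[1],pw[0]); r=np.hypot(pw[0],pw[1]); z=pw[2]-h
    c=(r*r+z*z-L1**2-L2**2)/(2*L1*L2); q3=np.arccos(c); q2=np.arctan2(r,z)-np.arctan2(L2*np.sin(q3),L1+L2*np.cos(q3))
    M=R.from_euler('ZY',[q1,q2+q3]).as_matrix().T@Rd@R.from_euler('z',-np.pi/2).as_matrix()
    e=R.from_matrix(M).as_euler('ZYZ'); return np.r_[q1,q2,q3,e]
def fk(q,d6=None):
    d6=d6 or PAR['d6']; h=HD+d6
    r=L1*np.sin(q[1])+L2*np.sin(q[1]+q[2]); z=h+L1*np.cos(q[1])+L2*np.cos(q[1]+q[2])
    Rm=R.from_euler('ZYZYZ',[q[0],q[1]+q[2],q[3],q[4],q[5]]).as_matrix()@R.from_euler('z',np.pi/2).as_matrix()
    return Rm, np.array([r*np.cos(q[0]),r*np.sin(q[0]),z])+d6*Rm[:,2]
def press_R(th,roll=0,sg=1):
    az=np.radians(th+60);hx=np.array([np.cos(az),np.sin(az),0]);hy=np.array([-np.sin(az),np.cos(az),0]);a=np.radians(35)
    ax=-np.sin(a)*hx+np.cos(a)*np.array([0,0,1]); y=sg*hy; z=-ax
    return np.c_[np.cross(y,z),y,z]@R.from_euler('z',roll,degrees=True).as_matrix(),ax
E
python3 - <<'E'
from h import *
np.set_printoptions(precision=3,suppress=True)
b0=np.array([.6193,-.1495,.085])
for d6 in(.3,.4,.5):
  for roll in(-25,-15,0,15,25):
    Rd,ax=press_R(8,roll); 
    for e in (.036,.16): print(d6,roll,e,ik(Rd,b0+e*ax,d6))
E
```

```text
0.3 -25 0.036 [-0.54   0.352  1.841  0.668  1.154  2.205]
0.3 -25 0.16 [-0.648  0.276  1.735  0.602  1.356  2.241]
0.3 -15 0.036 [-0.54   0.352  1.841  0.668  1.154  2.38 ]
0.3 -15 0.16 [-0.648  0.276  1.735  0.602  1.356  2.415]
0.3 0 0.036 [-0.54   0.352  1.841  0.668  1.154  2.642]
0.3 0 0.16 [-0.648  0.276  1.735  0.602  1.356  2.677]
0.3 15 0.036 [-0.54   0.352  1.841  0.668  1.154  2.904]
0.3 15 0.16 [-0.648  0.276  1.735  0.602  1.356  2.939]
0.3 25 0.036 [-0.54   0.352  1.841  0.668  1.154  3.078]
0.3 25 0.16 [-0.648  0.276  1.735  0.602  1.356  3.114]
0.4 -25 0.036 [-0.628  0.392  1.825  0.647  1.178  2.129]
0.4 -25 0.16 [-0.731  0.321  1.711  0.582  1.38   2.165]
0.4 -15 0.036 [-0.628  0.392  1.825  0.647  1.178  2.304]
0.4 -15 0.16 [-0.731  0.321  1.711  0.582  1.38   2.34 ]
0.4 0 0.036 [-0.628  0.392  1.825  0.647  1.178  2.566]
0.4 0 0.16 [-0.731  0.321  1.711  0.582  1.38   2.602]
0.4 15 0.036 [-0.628  0.392  1.825  0.647  1.178  2.828]
0.4 15 0.16 [-0.731  0.321  1.711  0.582  1.38   2.863]
0.4 25 0.036 [-0.628  0.392  1.825  0.647  1.178  3.002]
0.4 25 0.16 [-0.731  0.321  1.711  0.582  1.38   3.038]
0.5 -25 0.036 [-0.711  0.44   1.795  0.621  1.203  2.06 ]
0.5 -25 0.16 [-0.809  0.375  1.674  0.559  1.403  2.096]
0.5 -15 0.036 [-0.711  0.44   1.795  0.621  1.203  2.235]
0.5 -15 0.16 [-0.809  0.375  1.674  0.559  1.403  2.271]
0.5 0 0.036 [-0.711  0.44   1.795  0.621  1.203  2.497]
0.5 0 0.16 [-0.809  0.375  1.674  0.559  1.403  2.533]
0.5 15 0.036 [-0.711  0.44   1.795  0.621  1.203  2.758]
0.5 15 0.16 [-0.809  0.375  1.674  0.559  1.403  2.795]
0.5 25 0.036 [-0.711  0.44   1.795  0.621  1.203  2.933]
0.5 25 0.16 [-0.809  0.375  1.674  0.559  1.403  2.969]
```

```bash
cat >> h.py <<'E'
def rows(Rs,ps):
    dp=[];rt=[];Rc,pc=Rs[0].copy(),ps[0].copy()
    for Rn,pn in zip(Rs[1:],ps[1:]):
        d=np.round(Rc.T@(pn-pc)*1000,1); w=np.round(np.degrees(R.from_matrix(Rc.T@Rn).as_rotvec()),1)
        dp.append(d.tolist()); rt.append(w.tolist()); pc=pc+Rc@d/1000; Rc=Rc@R.from_rotvec(np.radians(w)).as_matrix()
    print('"dp":',dp); print('"rot":',rt); print('n',len(dp),'max rot',max(np.linalg.norm(r) for r in rt),'max d',max(np.linalg.norm(r) for r in dp)); return Rc,pc
def cur():
    from plant import get_state
    s=get_state(); return R.from_rotvec(s['eef_rot']).as_matrix(), s['tool_pos'].copy(), s
E
python3 - <<'E'
from h import *
Rc,pc,s=cur()
b0=np.array([.6193,-.1495,.085]); Rd,ax=press_R(8,-15); pt=b0+.16*ax
qt=ik(Rd,pt); q0=s['qpos']; N=13
Rf,pf=fk(q0); print('fk err',pf-pc,np.degrees(R.from_matrix(Rf.T@Rc).magnitude()))
Rs=[Rc]+[fk(q0+(qt-q0)*k/N)[0] for k in range(1,N+1)]; ps=[pc+(pt-pc)*k/N for k in range(N+1)]
Re,pe=rows(Rs,ps); print(pe,pt, np.degrees(R.from_matrix(Re.T@Rd).magnitude()))
E
```

```text
Traceback (most recent call last):
  File "h.py", line 24, in fk
    Rm=R.from_euler('ZYZYZ',[q[0],q[1]+q[2],q[3],q[4],q[5]]).as_matrix()@R.from_euler('z',np.pi/2).as_matrix()
       ~~~~~~~~~~~~^^^^^^^^^^^^^^^^^^^^^^^^^^^^^^^^^^^^^^^^^
  File "scipy/spatial/transform/_rotation.pyx", line 1413, in scipy.spatial.transform._rotation.Rotation.from_euler
ValueError: Expected axis specification to be a non-empty string of upto 3 characters, got ZYZYZ
```

```bash
sed -i "s/R.from_euler('ZYZYZ',\[q\[0\],q\[1\]+q\[2\],q\[3\],q\[4\],q\[5\]\]).as_matrix()/(R.from_euler('ZY',[q[0],q[1]+q[2]])*R.from_euler('ZYZ',q[3:6])).as_matrix()/" h.py
python3 - <<'E'
from h import *
Rc,pc,s=cur()
b0=np.array([.6193,-.1495,.085]); Rd,ax=press_R(8,-15); pt=b0+.16*ax
qt=ik(Rd,pt); q0=s['qpos']; N=13
Rf,pf=fk(q0); print('fk err',pf-pc,np.degrees(R.from_matrix(Rf.T@Rc).magnitude()))
Rs=[Rc]+[fk(q0+(qt-q0)*k/N)[0] for k in range(1,N+1)]; ps=[pc+(pt-pc)*k/N for k in range(N+1)]
Re,pe=rows(Rs,ps); print(pe,pt, np.degrees(R.from_matrix(Re.T@Rd).magnitude()))
E
```

```text
fk err [-1.85134069e-02 -1.66923946e-02  3.97581953e-05] 2.04554537587346e-14
"dp": [[16.6, -12.5, 13.1], [14.2, -14.2, 14.1], [11.7, -15.5, 15.1], [9.2, -16.3, 15.9], [6.5, -16.7, 16.9], [4.1, -16.6, 17.6], [1.6, -16.2, 18.4], [-0.6, -15.5, 19.1], [-2.4, -14.3, 19.8], [-4.2, -13.1, 20.4], [-5.5, -11.6, 20.9], [-6.5, -10.0, 21.5], [-7.2, -8.4, 22.0]]
"rot": [[2.2, 1.7, 8.2], [2.5, 1.4, 8.3], [2.6, 0.9, 8.4], [2.8, 0.5, 8.5], [2.7, 0.1, 8.6], [2.7, -0.4, 8.7], [2.7, -0.7, 8.8], [2.4, -1.2, 9.0], [2.2, -1.4, 9.0], [1.9, -1.8, 9.2], [1.7, -2.0, 9.3], [1.3, -2.2, 9.4], [0.9, -2.3, 9.4]]
n 13 max rot 9.741149829460587 max d 24.6322958735072
[ 0.58495543 -0.23457063  0.21602983] [ 0.58492152 -0.23458973  0.21606433] 0.0527210968429079
```

Emit:
jog_arm:
  dp:
    - [16.6, -12.5, 13.1]
    - [14.2, -14.2, 14.1]
    - [11.7, -15.5, 15.1]
    - [9.2, -16.3, 15.9]
    - [6.5, -16.7, 16.9]
    - [4.1, -16.6, 17.6]
    - [1.6, -16.2, 18.4]
    - [-0.6, -15.5, 19.1]
    - [-2.4, -14.3, 19.8]
    - [-4.2, -13.1, 20.4]
    - [-5.5, -11.6, 20.9]
    - [-6.5, -10.0, 21.5]
    - [-7.2, -8.4, 22.0]
    - [0, 0, 0]
  rot:
    - [2.2, 1.7, 8.2]
    - [2.5, 1.4, 8.3]
    - [2.6, 0.9, 8.4]
    - [2.8, 0.5, 8.5]
    - [2.7, 0.1, 8.6]
    - [2.7, -0.4, 8.7]
    - [2.7, -0.7, 8.8]
    - [2.4, -1.2, 9.0]
    - [2.2, -1.4, 9.0]
    - [1.9, -1.8, 9.2]
    - [1.7, -2.0, 9.3]
    - [1.3, -2.2, 9.4]
    - [0.9, -2.3, 9.4]
    - [0, 0, 0]
  hand: [0, 0, 0, 0, 0, 0, 0, 0, 0, 0, 0, 0, 0, 0]

```text
time_s: 3.28
tool_pos: [0.5835, -0.2367, 0.2149]
eef_rot: [-1.702, 1.927, 0.363]
contact_force: [-0.3, -0.1, 0.3]
finger_gap: 0.0005
```

```bash
python3 - <<'E'
from h import *
from plant import eyes
import json
Rc,pc,s=cur()
c=eyes.get_calibration('wrist');img=eyes.get_image('wrist')
cv2.imwrite('pics/w2.png',img); np.savez('w2.npz',T=c['cam_to_world'])
print(s['time_s'],s['qpos'],pc,s['contact_force'])
Rd,ax=press_R(8,-15); print(np.degrees(R.from_matrix(Rc.T@Rd).as_rotvec()))
b0=np.array([.6193,-.1495,.085])
for e in(0,.02,.03,.042):print(e,w2px(c,b0+e*ax))
print('tcp px',w2px(c,pc))
E
```

```text
3.275 [-0.72365782  0.29735272  1.72386816  0.58284311  1.3855225   2.35351873] [ 0.58350869 -0.23669586  0.21490452] [-0.32880251 -0.07812347  0.31760651]
[ 0.00750089  0.02138723 -0.11863063]
0 [277.86903068 194.86837236]
0.02 [277.76756253 199.82944696]
0.03 [277.71171218 202.56013398]
0.042 [277.63952707 206.08947535]
tcp px [278.72330369 263.70075184]
```

View pics/w2.png

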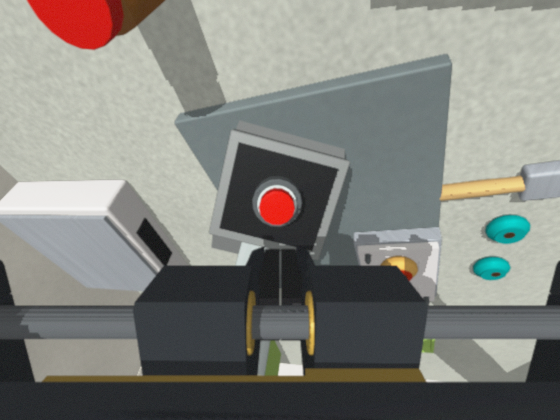

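```bash
python3 - <<'E'
from h import *
from plant import eyes
i=cv2.imread('pics/w2.png'); crop(i,200,110,360,250,5,'pics/w2c.png')
c=eyes.get_calibration('wrist')
a=px2w(c,450,57,.02);b=px2w(c,178,121,.02); print(a,b,np.linalg.norm(a-b),np.degrees(np.arctan2(*(b-a)[1::-1])))
E
```

```text
[ 0.47138031 -0.2417101   0.02      ] [ 0.73449204 -0.19877682  0.02      ] 0.26659154087201165 9.267568216756398
```

View pics/w2c.png

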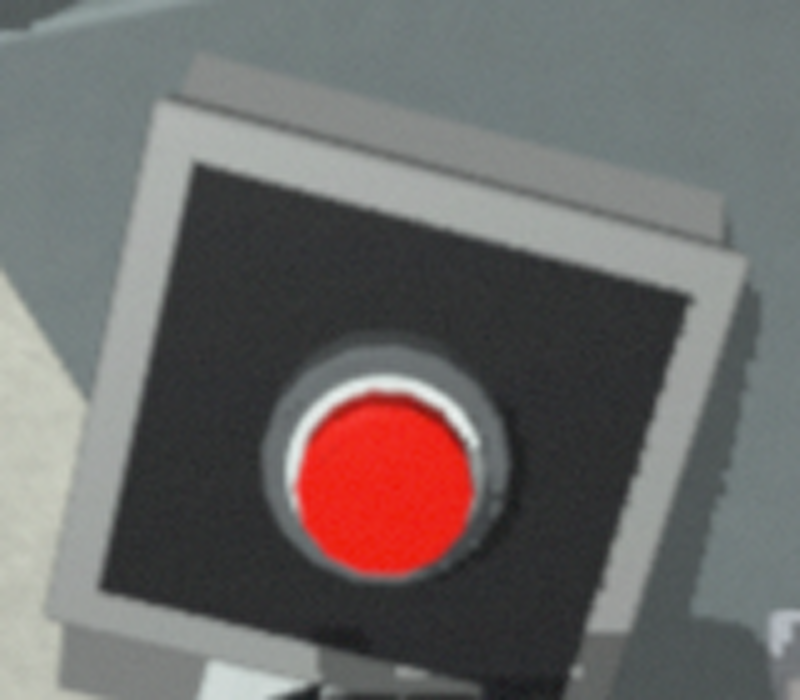

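```bash
python3 - <<'E'
from h import *
from plant import eyes
np.set_printoptions(precision=4,suppress=True)
Rc,pc,s=cur(); c=eyes.get_calibration('wrist'); Rd,ax=press_R(8,-15); b0=np.array([.6193,-.1495,.085])
f,cx,cy=K(c);T=np.array(c['cam_to_world'])
d=T[:3,:3]@np.array([(276.5-cx)/f,-(206.4-cy)/f,-1.]);o=T[:3,3]
for e in(.03,.036,.042):
    P=o+d*(((b0+e*ax-o)@ax)/(d@ax)); print(e,P,'rel tool mm',Rc.T@(P-pc)*1000,'off from model',Rc.T@(P-b0-e*ax)*1000)
print('e_tcp',(pc-b0)@ax)
# scene ray closest
sc=eyes.get_calibration('scene');f,cx,cy=K(sc);T2=np.array(sc['cam_to_world']);u,v=283/3.7+220-.4,418/3.7+150-.4
d2=T2[:3,:3]@np.array([(u-cx)/f,-(v-cy)/f,-1.]);o2=T2[:3,3]
A=np.c_[d,-d2];t=np.linalg.lstsq(A,o2-o,rcond=None)[0];p1=o+d*t[0];p2=o2+d2*t[1];print(p1,p2,'e',(p1-b0)@ax,(p2-b0)@ax)
E
```

```text
0.03 [ 0.6152 -0.1625  0.1121] rel tool mm [ -6.4488  -2.3488 131.9171] off from model [-4.0144 -2.2003 -0.0015]
0.036 [ 0.6138 -0.167   0.1161] rel tool mm [ -4.7904  -2.2899 125.919 ] off from model [-2.3634 -2.1322  0.0004]
0.042 [ 0.6123 -0.1716  0.1201] rel tool mm [ -3.1321  -2.231  119.9209] off from model [-0.7123 -2.064   0.0023]
e_tcp 0.16192105954620228
[ 0.614  -0.1663  0.1155] [ 0.6149 -0.1673  0.1147] e 0.035060036732957864 0.03475425981842927
```

Emit:
jog_arm:
  dp:
    - [-2, -1, 30]
    - [-2, -1, 30]
    - [-1, 0, 30]
    - [0, 0, 20]
    - [0, 0, 0]
    - [0, 0, 0]
  rot:
    - [0, 0, 0]
    - [0, 0, 0]
    - [0, 0, 0]
    - [0, 0, 0]
    - [0, 0, 0]
    - [0, 0, 0]
  hand: [0, 0, 0, 0, 0, 0]

```text
time_s: 4.08
tool_pos: [0.6122, -0.1758, 0.132]
eef_rot: [-1.703, 1.926, 0.354]
contact_force: [0.8, -0.8, 0.5]
finger_gap: 0.0001
```

```bash
cat > b.py <<'E'
from h import *
import sys
np.set_printoptions(precision=4,suppress=True)
Rc,pc,s=cur(); Rd,ax=press_R(8,-15); b0=np.array([.6193,-.1495,.085])
print(s['time_s'],'e_tcp',(pc-b0)@ax,'F tool',Rc.T@s['contact_force'],'rel cap',Rc.T@(np.array([.6138,-.167,.1161])-pc)*1000,s['qpos'])
if len(sys.argv)>1:
    from plant import eyes
    cv2.imwrite(f'pics/{sys.argv[1]}.png',eyes.get_image(sys.argv[2] if len(sys.argv)>2 else 'wrist'))
E
python3 b.py w3
```

```text
4.075 e_tcp 0.05400665778717128 F tool [ 0.3094 -0.9394 -0.6365] rel cap [ 1.4023  2.3228 18.0343] [-0.6234  0.3543  1.8169  0.6394  1.2073  2.3344]
```

View pics/w3.png

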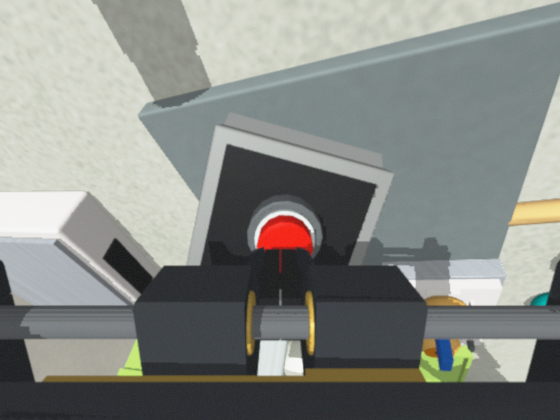

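Emit:
jog_arm:
  dp:
    - [1, 2, 5]
    - [0, 0, 4]
    - [0, 0, 0]
    - [0, 0, 0]
  rot:
    - [0, 0, 0]
    - [0, 0, 0]
    - [0, 0, 0]
    - [0, 0, 0]
  hand: [0, 0, 0, 0]

```text
time_s: 4.62
tool_pos: [0.6116, -0.1704, 0.1227]
eef_rot: [-1.702, 1.926, 0.357]
contact_force: [-0.9, -0.2, -1.1]
finger_gap: 0.0003
```

```bash
python3 b.py
```

```text
4.625 e_tcp 0.043623392183941075 F tool [0.8083 1.0532 0.6426] rel cap [ 0.721  -0.5396  7.6622] [-0.6171  0.3607  1.8284  0.6451  1.1918  2.3287]
```

Emit:
jog_arm:
  dp:
    - [0, 0, 2]
    - [0, 0, 2]
    - [0, 0, 0]
  rot:
    - [0, 0, 0]
    - [0, 0, 0]
    - [0, 0, 0]
  hand: [0, 0, 0]

```text
time_s: 5.0
tool_pos: [0.6124, -0.1681, 0.1192]
eef_rot: [-1.702, 1.926, 0.358]
contact_force: [0.6, 0.1, 0.5]
finger_gap: 0.0005
```

```bash
python3 b.py
```

```text
5.0 e_tcp 0.03937332042553426 F tool [-0.3835 -0.621  -0.1945] rel cap [ 0.729  -0.7387  3.4124] [-0.6135  0.364   1.8314  0.6476  1.1853  2.3273]
```

Emit:
jog_arm:
  dp:
    - [0, 0, 1]
    - [0, 0, 1]
    - [0, 0, 0]
  rot:
    - [0, 0, 0]
    - [0, 0, 0]
    - [0, 0, 0]
  hand: [0, 0, 0]

```text
time_s: 5.38
tool_pos: [0.6129, -0.1672, 0.1177]
eef_rot: [-1.702, 1.926, 0.357]
contact_force: [0.2, -0.6, -0.4]
finger_gap: 0.0002
```

```bash
python3 b.py
```

```text
5.375 e_tcp 0.03757402365345792 F tool [ 0.7005 -0.2376  0.09  ] rel cap [ 0.6834 -0.6123  1.613 ] [-0.6119  0.3655  1.8326  0.6489  1.1821  2.3266]
```

Emit:
jog_arm:
  dp:
    - [0, 0, 1]
    - [0, 0, 1]
    - [0, 0, 0]
  rot:
    - [0, 0, 0]
    - [0, 0, 0]
    - [0, 0, 0]
  hand: [0, 0, 0]

```text
time_s: 5.75
tool_pos: [0.6133, -0.1661, 0.116]
eef_rot: [-1.702, 1.926, 0.357]
contact_force: [0.1, 0.9, 0.3]
finger_gap: 0.0005
```

```bash
python3 b.py
```

```text
5.75 e_tcp 0.03555012766039471 F tool [-0.9142 -0.0217  0.2936] rel cap [ 0.6825 -0.622  -0.4109] [-0.6101  0.3671  1.8339  0.6502  1.1789  2.3259]
```

Emit:
jog_arm:
  dp:
    - [0, 0, 1]
    - [0, 0, 0]
  rot:
    - [0, 0, 0]
    - [0, 0, 0]
  hand: [0, 0]

```text
time_s: 6.0
tool_pos: [0.6135, -0.1656, 0.1152]
eef_rot: [-1.702, 1.926, 0.357]
contact_force: [-0.0, 0.4, 0.5]
finger_gap: 0.0008
```

```bash
python3 b.py
```

```text
6.0 e_tcp 0.03456961037598392 F tool [-0.656   0.0259 -0.2069] rel cap [ 0.6865 -0.6242 -1.3914] [-0.6093  0.3679  1.8346  0.6509  1.1773  2.3255]
```

Emit:
jog_arm:
  dp:
    - [0, 0, 1]
    - [0, 0, 0]
  rot:
    - [0, 0, 0]
    - [0, 0, 0]
  hand: [0, 0]

```text
time_s: 6.25
tool_pos: [0.6138, -0.165, 0.1145]
eef_rot: [-1.702, 1.926, 0.357]
contact_force: [0.5, 0.1, 0.4]
finger_gap: 0.0005
```

```bash
python3 b.py
```

```text
6.25 e_tcp 0.03358220447761139 F tool [-0.3058 -0.5369 -0.1866] rel cap [ 0.7223 -0.5994 -2.3789] [-0.6083  0.3687  1.8352  0.6515  1.1758  2.3252]
```

Emit:
jog_arm:
  dp:
    - [0, 0, 1]
    - [0, 0, 0]
  rot:
    - [0, 0, 0]
    - [0, 0, 0]
  hand: [0, 0]

```text
time_s: 6.5
tool_pos: [0.6141, -0.1646, 0.1138]
eef_rot: [-1.702, 1.926, 0.357]
contact_force: [-0.4, 0.1, 1.0]
finger_gap: 0.0
```

```bash
python3 b.py
```

```text
6.5 e_tcp 0.032760256283667785 F tool [-0.6392  0.2343 -0.8657] rel cap [ 0.6951 -0.4876 -3.201 ] [-0.6076  0.3694  1.8357  0.6521  1.1742  2.3248]
```

Emit:
jog_arm:
  dp:
    - [0, 0, 1]
    - [0, 0, 0]
  rot:
    - [0, 0, 0]
    - [0, 0, 0]
  hand: [0, 0]

```text
time_s: 6.75
tool_pos: [0.6143, -0.1641, 0.1129]
eef_rot: [-1.702, 1.926, 0.357]
contact_force: [-1.2, 0.2, 1.7]
finger_gap: 0.0002
```

```bash
python3 b.py
```

```text
6.75 e_tcp 0.03171122510383079 F tool [-1.0388  0.9001 -1.5228] rel cap [ 0.7043 -0.5099 -4.25  ] [-0.6067  0.3703  1.8364  0.6529  1.1726  2.3245]
```

Contact is showing (about 1.5 N). I'll continue in 1 mm steps.

Emit:
jog_arm:
  dp:
    - [0, 0, 1]
    - [0, 0, 0]
  rot:
    - [0, 0, 0]
    - [0, 0, 0]
  hand: [0, 0]

```text
time_s: 7.0
tool_pos: [0.6145, -0.1635, 0.1121]
eef_rot: [-1.702, 1.926, 0.357]
contact_force: [-0.6, 0.2, 1.1]
finger_gap: 0.0003
```

```bash
python3 b.py
```

```text
7.0 e_tcp 0.030663224711995323 F tool [-0.7872  0.4142 -0.9138] rel cap [ 0.7048 -0.5183 -5.298 ] [-0.6058  0.3711  1.837   0.6535  1.171   2.3241]
```

Emit:
jog_arm:
  dp:
    - [0, 0, 1]
    - [0, 0, 0]
  rot:
    - [0, 0, 0]
    - [0, 0, 0]
  hand: [0, 0]

```text
time_s: 7.25
tool_pos: [0.6147, -0.163, 0.1112]
eef_rot: [-1.702, 1.926, 0.357]
contact_force: [-1.1, -1.2, 2.5]
finger_gap: 0.0006
```

```bash
python3 b.py w4
```

```text
7.25 e_tcp 0.02965780217128296 F tool [-0.2565  0.5393 -2.9249] rel cap [ 0.6843 -0.5129 -6.3035] [-0.6049  0.372   1.8376  0.6541  1.1694  2.3238]
```

View pics/w4.png

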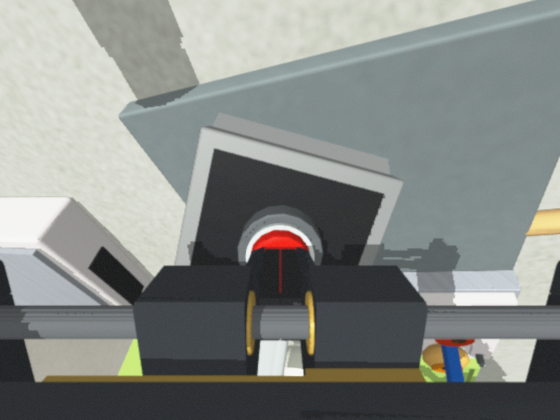

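Emit:
jog_arm:
  dp:
    - [0, 0, 0.5]
    - [0, 0, 0]
  rot:
    - [0, 0, 0]
    - [0, 0, 0]
  hand: [0, 0]

```text
time_s: 7.55
tool_pos: [0.6148, -0.1627, 0.1109]
eef_rot: [-1.702, 1.926, 0.357]
contact_force: [-0.9, -0.9, 1.5]
finger_gap: 0.0007
```

```bash
python3 b.py
```

```text
7.55 e_tcp 0.02918916763890033 F tool [ 0.0129  0.539  -1.9053] rel cap [ 0.6968 -0.4981 -6.7722] [-0.6045  0.3724  1.8379  0.6545  1.1686  2.3235]
```

Emit:
jog_arm:
  dp:
    - [0, 0, 0.5]
    - [0, 0, 0]
  rot:
    - [0, 0, 0]
    - [0, 0, 0]
  hand: [0, 0]

```text
time_s: 7.8
tool_pos: [0.6149, -0.1625, 0.1104]
eef_rot: [-1.702, 1.926, 0.357]
contact_force: [-0.5, -1.6, 2.6]
finger_gap: 0.0002
```

```bash
python3 b.py
```

```text
7.8 e_tcp 0.028667684734094343 F tool [-0.0717 -0.1211 -3.0512] rel cap [ 0.6853 -0.5086 -7.2936] [-0.604   0.3728  1.8383  0.6549  1.1678  2.3234]
```

Emit:
jog_arm:
  dp:
    - [0, 0, 0.5]
    - [0, 0, 0]
  rot:
    - [0, 0, 0]
    - [0, 0, 0]
  hand: [0, 0]

```text
time_s: 8.05
tool_pos: [0.615, -0.1623, 0.1102]
eef_rot: [-1.702, 1.926, 0.357]
contact_force: [-2.3, -1.3, 2.4]
finger_gap: 0.0005
```

```bash
python3 b.py
```

```text
8.05 e_tcp 0.028332987641676275 F tool [-0.1418  1.6796 -3.1631] rel cap [ 0.7001 -0.5234 -7.6283] [-0.6037  0.3731  1.8385  0.655   1.1673  2.3232]
```

Emit:
jog_arm:
  dp:
    - [0, 0, 0.5]
    - [0, 0, 0]
  rot:
    - [0, 0, 0]
    - [0, 0, 0]
  hand: [0, 0]

```text
time_s: 8.3
tool_pos: [0.6151, -0.1623, 0.1101]
eef_rot: [-1.703, 1.926, 0.357]
contact_force: [-3.1, -2.5, 5.2]
finger_gap: 0.0004
```

```bash
python3 b.py
```

```text
8.3 e_tcp 0.028271243720425165 F tool [-0.6778  1.8405 -6.2845] rel cap [ 0.7027 -0.4534 -7.6901] [-0.6036  0.3731  1.8385  0.655   1.1669  2.323 ]
```

Emit:
jog_arm:
  dp:
    - [0, 0, 0]
    - [0, 0, 0]
    - [0, 0, 0]
    - [0, 0, 0]
  rot:
    - [0, 0, 0]
    - [0, 0, 0]
    - [0, 0, 0]
    - [0, 0, 0]
  hand: [0, 0, 0, 0]

```text
time_s: 8.8
tool_pos: [0.6151, -0.1623, 0.1101]
eef_rot: [-1.702, 1.926, 0.357]
contact_force: [-2.4, -2.7, 6.1]
finger_gap: 0.0005
```

```bash
python3 b.py
```

```text
8.8 e_tcp 0.028282652812062877 F tool [-0.9875  0.9935 -6.9091] rel cap [ 0.6763 -0.4491 -7.6787] [-0.6036  0.3731  1.8385  0.655   1.1669  2.323 ]
```

Emit:
jog_arm:
  dp:
    - [0, 0, 0]
    - [0, 0, 0]
    - [0, 0, 0]
    - [0, 0, 0]
    - [0, 0, 0]
    - [0, 0, 0]
    - [0, 0, 0]
    - [0, 0, 0]
  rot:
    - [0, 0, 0]
    - [0, 0, 0]
    - [0, 0, 0]
    - [0, 0, 0]
    - [0, 0, 0]
    - [0, 0, 0]
    - [0, 0, 0]
    - [0, 0, 0]
  hand: [0, 0, 0, 0, 0, 0, 0, 0]

```text
time_s: 9.8
tool_pos: [0.6151, -0.1623, 0.1101]
eef_rot: [-1.702, 1.926, 0.356]
contact_force: [-4.1, -2.4, 4.8]
finger_gap: 0.0006
```

```bash
python3 b.py
```

```text
9.8 e_tcp 0.02831156014728995 F tool [-0.4189  2.8972 -6.1573] rel cap [ 0.6683 -0.4373 -7.6498] [-0.6036  0.373   1.8385  0.655   1.1669  2.323 ]
```

Emit:
jog_arm:
  dp:
    - [0, 0, 2]
    - [0, 0, 2]
    - [0, 0, 1.5]
    - [0, 0, 1]
    - [0, 0, 0]
  rot:
    - [0, 0, 0]
    - [0, 0, 0]
    - [0, 0, 0]
    - [0, 0, 0]
    - [0, 0, 0]
  hand: [0, 0, 0, 0, 0]

```text
time_s: 10.42
tool_pos: [0.6163, -0.1595, 0.1059]
eef_rot: [-1.704, 1.926, 0.356]
contact_force: [-7.0, -5.4, 11.2]
finger_gap: 0.0008
```

```bash
python3 b.py
```

```text
10.425 e_tcp 0.023084340173587046 F tool [ -1.2596   4.1742 -13.5741] rel cap [  0.6914  -0.3587 -12.8771] [-0.5988  0.3774  1.8416  0.6582  1.1584  2.3206]
```

Emit:
jog_arm:
  dp:
    - [0, 0, 1]
    - [0, 0, 0]
    - [0, 0, 0]
  rot:
    - [0, 0, 0]
    - [0, 0, 0]
    - [0, 0, 0]
  hand: [0, 0, 0]

```text
time_s: 10.8
tool_pos: [0.6164, -0.1595, 0.1058]
eef_rot: [-1.704, 1.926, 0.355]
contact_force: [-11.0, -6.6, 13.8]
finger_gap: 0.0005
```

```bash
python3 b.py
```

```text
10.8 e_tcp 0.022985169590707975 F tool [ -1.505    7.5459 -17.2522] rel cap [  0.6497  -0.2772 -12.9764] [-0.5986  0.3774  1.8417  0.6582  1.1579  2.3203]
```

Emit:
jog_arm:
  dp:
    - [0, 0, -4]
    - [0, 0, -10]
    - [0, 0, -20]
    - [0, 0, -35]
    - [0, 0, -45]
    - [0, 0, -30]
    - [0, 0, 0]
  rot:
    - [0, 0, 0]
    - [0, 0, 0]
    - [0, 0, 0]
    - [0, 0, 0]
    - [0, 0, 0]
    - [0, 0, 0]
    - [0, 0, 0]
  hand: [0, 0, 0, 0, 0, 0, 0]

```text
time_s: 11.68
tool_pos: [0.5864, -0.2365, 0.2243]
eef_rot: [-1.702, 1.927, 0.349]
contact_force: [-0.6, 0.1, 0.4]
finger_gap: 0.0005
```

```bash
python3 b.py w5; python3 - <<'E'
from h import *
from scipy.optimize import least_squares
_,_,s=cur()
D=[([-1.29790678e+00,2.64670590e-01,1.60516710e+00,0,1.27372964e+00,-3.68979692e-02],[0.20561322,-0.64227275,0.23755537]),
([-1.29785705,.21083356,1.38810818,0,1.532927,-.0369],[.20631628,-.64464155,.3948715]),
([-.85154614,.12282598,1.504274,.000885434,1.51784416,.4048986],[.4319157,-.45494813,.38641076]),
([-0.72365782,0.29735272,1.72386816,0.58284311,1.3855225,2.35351873],[0.58350869,-0.23669586,0.21490452]),
([-0.6036,.373,1.8385,.655,1.1669,2.323],[.6151,-.1623,.1101]),(s['qpos'],s['tool_pos'])]
def f(p):
    l1,l2,h,d6,o=p;o1=0;e=[]
    for q,t in D:
        r=l1*np.sin(q[1])+l2*np.sin(q[1]+q[2]);z=h+l1*np.cos(q[1])+l2*np.cos(q[1]+q[2])
        Rm=(R.from_euler('ZY',[q[0],q[1]+q[2]])*R.from_euler('ZYZ',q[3:6])).as_matrix()
        b=R.from_euler('z',q[0]).as_matrix()@np.array([r,o,z-0])+Rm@[o1,0,d6]; e.append(b-t)
    return np.ravel(e)*1000
r=least_squares(f,[.516,.566,.3,.4,.025]);print(r.x,np.abs(r.fun).max())
E
```

```text
11.675 e_tcp 0.16746699599448175 F tool [-0.2278  0.4912 -0.3961] rel cap [  0.0755   1.9665 131.4926] [-0.7212  0.2869  1.7181  0.5846  1.3884  2.3605]
[0.50921002 0.56650636 0.25340701 0.34041852 0.02486424] 0.21641429217611474
```

View pics/w5.png

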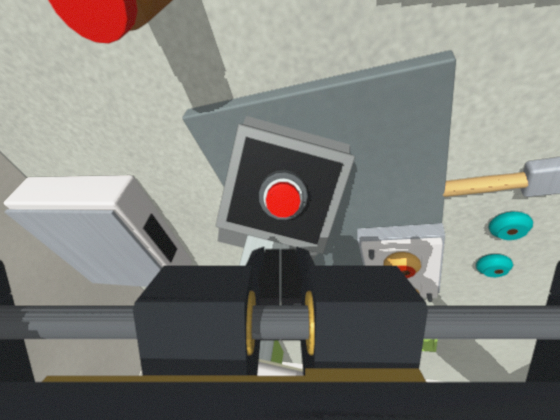

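```bash
python3 - <<'E'
s=open('h.py').read()
i=s.index('L1,L2,HD'); j=s.index('def press_R')
new='''L1,L2,H0,D6,OF=.50921,.56651,.25341,.34042,.02486
def ik(Rd,tcp):
    pw=tcp-D6*Rd[:,2]; rho=np.hypot(pw[0],pw[1]); r=np.sqrt(rho**2-OF**2); q1=np.arctan2(pw[1],pw[0])-np.arctan2(OF,r); z=pw[2]-H0
    c=(r*r+z*z-L1**2-L2**2)/(2*L1*L2); q3=np.arccos(c); q2=np.arctan2(r,z)-np.arctan2(L2*np.sin(q3),L1+L2*np.cos(q3))
    M=R.from_euler('ZY',[q1,q2+q3]).as_matrix().T@Rd@R.from_euler('z',-np.pi/2).as_matrix()
    return np.r_[q1,q2,q3,R.from_matrix(M).as_euler('ZYZ')]
def fk(q):
    r=L1*np.sin(q[1])+L2*np.sin(q[1]+q[2]); z=H0+L1*np.cos(q[1])+L2*np.cos(q[1]+q[2])
    Rm=(R.from_euler('ZY',[q[0],q[1]+q[2]])*R.from_euler('ZYZ',q[3:6])).as_matrix()@R.from_euler('z',np.pi/2).as_matrix()
    return Rm, R.from_euler('z',q[0]).as_matrix()@np.array([r,OF,z])+D6*Rm[:,2]
def down_R(yaw):  # tool y at yaw deg, z down
    a=np.radians(yaw); y=np.array([np.cos(a),np.sin(a),0]); z=np.array([0,0,-1.]); return np.c_[np.cross(y,z),y,z]
def hoodmin(Rm,p,th=8,hood=(.615,-.158)):
    # min signed gap of sampled gripper/camera points to hood+stub box
    g=[]
    for x in (-.0375,0,.0375):
        for y in np.linspace(-.0935,.0935,9):
            for z in np.linspace(-.064,-.30,9): g.append((x,y,z))
    for x in(.05,.09):
        for y in(-.03,.03):
            for z in(-.12,-.17): g.append((x,y,z))
    for y in(-.03,0,.03):
        for z in(0,-.03,-.06): g.append((0,y,z))
    P=p+np.array(g)@Rm.T; a=np.radians(th+60); c,s_=np.cos(a),np.sin(a); dx=P[:,0]-hood[0];dy=P[:,1]-hood[1]
    L=np.c_[c*dx+s_*dy,-s_*dx+c*dy,P[:,2]-.25]
    lo=np.array([0,-.06,0]);hi=np.array([.12,.09,.08]); d=np.maximum(np.maximum(lo-L,L-hi),0)
    return np.linalg.norm(d,axis=1).min(), P[:,2].min()
'''
open('h.py','w').write(s[:i]+new+s[j:])
E
python3 - <<'E'
from h import *
np.set_printoptions(precision=3,suppress=True)
Rc,pc,s=cur(); q0=s['qpos']; Rf,pf=fk(q0); print(pf-pc,np.degrees(R.from_matrix(Rf.T@Rc).magnitude()), ik(Rc,pc)-q0)
Rd=down_R(8.2); qt=ik(Rd,np.array([.478,.064,.25])); print('qt',qt)
qm=ik(Rd,np.array([.42,-.08,.36]));
# via: mix
N1,N2=8,9
qv=q0*.45+qm*.55; qv=q0+(qm-q0)*.5
qs=[q0+(qv-q0)*k/N1 for k in range(1,N1+1)]+[qv+(qt-qv)*k/N2 for k in range(1,N2+1)]
F=[(Rc,pc)]+[fk(q) for q in qs]
for f in F: print(f[1],hoodmin(*f))
Re,pe=rows([f[0] for f in F],[f[1] for f in F]); print(pe)
E
```

```text
[ 0. -0. -0.] 4.216743657302725e-14 [-0. -0.  0. -0.  0. -0.]
qt [ 0.082 -0.116  1.99  -0.     1.268 -0.062]
[ 0.586 -0.235  0.222] (np.float64(0.07323888927769359), np.float64(0.21773179732513354))
[ 0.578 -0.219  0.232] (np.float64(0.040430959723868114), np.float64(0.22483822874061546))
[ 0.57  -0.203  0.241] (np.float64(0.018100102423945635), np.float64(0.232330802504563))
[ 0.561 -0.189  0.251] (np.float64(0.016508359788150444), np.float64(0.240222569255677))
[ 0.551 -0.175  0.26 ] (np.float64(0.014029703559905706), np.float64(0.24854168916881908))
[ 0.541 -0.162  0.269] (np.float64(0.004844459069320295), np.float64(0.2572838458914285))
[ 0.531 -0.151  0.278] (np.float64(0.0), np.float64(0.2664145817466458))
[ 0.521 -0.14   0.286] (np.float64(0.0078064636743107665), np.float64(0.2758730566543558))
[ 0.51  -0.13   0.295] (np.float64(0.02236810915108349), np.float64(0.2855769979093193))
[ 0.509 -0.106  0.288] (np.float64(0.017115537512071118), np.float64(0.2804995807276508))
[ 0.508 -0.083  0.283] (np.float64(0.005693943568836246), np.float64(0.2758040808106059))
[ 0.505 -0.06   0.
[... 602 characters left out ...]
], [-17.7, -4.0, -3.5], [-16.2, -6.6, -4.0], [-14.4, -8.7, -4.6], [-12.4, -10.5, -5.1], [0.1, -20.8, 13.3], [3.2, -20.6, 12.1], [6.1, -19.8, 10.9], [9.0, -18.6, 9.8], [11.7, -16.9, 8.6], [14.1, -14.8, 7.5], [16.1, -12.4, 6.4], [17.9, -9.7, 5.4], [19.0, -6.6, 4.4]]
"rot": [[-1.9, 1.5, -12.3], [-2.1, 1.1, -12.3], [-2.2, 0.9, -12.3], [-2.3, 0.5, -12.2], [-2.3, 0.2, -12.2], [-2.3, -0.2, -12.2], [-2.3, -0.4, -12.2], [-2.1, -0.8, -12.1], [-1.8, -1.5, -10.3], [-1.6, -1.5, -10.3], [-1.5, -1.6, -10.5], [-1.3, -1.7, -10.5], [-1.2, -1.7, -10.6], [-1.1, -1.8, -10.6], [-0.9, -1.7, -10.7], [-0.9, -1.8, -10.8], [-0.7, -1.8, -10.7]]
n 17 max rot 12.535948308763881 max d 24.68886388637598
[0.478 0.064 0.25 ]
```

```bash
cat > path.py <<'E'
from h import *
def plan(q0,Rc,pc,qt,wps,ts,N):
    W=np.array([pc]+wps); t=np.linspace(0,1,N+1)
    ps=[np.array([np.interp(k,ts,W[:,i]) for i in range(3)]) for k in t]
    Rs=[Rc]+[fk(q0+(qt-q0)*k)[0] for k in t[1:]]
    ql=q0;mx=0
    for Rm,p in zip(Rs,ps):
        q=ik(Rm,p); g=hoodmin(Rm,p); mx=max(mx,np.abs(q-ql).max()); ql=q
        print(p,'gap %.3f zmin %.3f'%g,q)
    print('max dq',mx)
    return rows(Rs,ps)
E
python3 - <<'E'
from path import *
np.set_printoptions(precision=3,suppress=True)
Rc,pc,s=cur(); q0=s['qpos']
pt=np.array([.478,.064,.25]);Rd=down_R(8.2); qt=ik(Rd,pt)
a=np.array
Re,pe=plan(q0,Rc,pc,qt,[a([.46,-.24,.32]),a([.41,-.06,.40]),a([.43,.05,.36]),pt],[0,.3,.6,.8,1],20);print(pe)
E
```

```text
[ 0.586 -0.235  0.222] gap 0.073 zmin 0.218 [-0.72   0.288  1.721  0.585  1.388  2.36 ]
[ 0.565 -0.236  0.239] gap 0.065 zmin 0.232 [-0.726  0.252  1.724  0.541  1.426  2.217]
[ 0.544 -0.237  0.255] gap 0.064 zmin 0.247 [-0.731  0.216  1.727  0.498  1.463  2.071]
[ 0.523 -0.238  0.271] gap 0.071 zmin 0.262 [-0.736  0.179  1.73   0.457  1.499  1.921]
[ 0.502 -0.238  0.287] gap 0.082 zmin 0.278 [-0.741  0.141  1.734  0.417  1.533  1.768]
[ 0.481 -0.239  0.304] gap 0.097 zmin 0.293 [-0.746  0.103  1.738  0.379  1.566  1.611]
[ 0.46 -0.24  0.32] gap 0.108 zmin 0.309 [-0.752  0.064  1.742  0.341  1.598  1.452]
[ 0.452 -0.21   0.333] gap 0.091 zmin 0.323 [-0.702  0.007  1.769  0.319  1.606  1.339]
[ 0.443 -0.18   0.347] gap 0.088 zmin 0.336 [-0.648 -0.049  1.793  0.297  1.616  1.231]
[ 0.435 -0.15   0.36 ] gap 0.100 zmin 0.350 [-0.59  -0.102  1.812  0.275  1.626  1.127]
[ 0.427 -0.12   0.373] gap 0.113 zmin 0.364 [-0.526 -0.152  1.827  0.254  1.638  1.028]
[ 0.418 -0.09   0.387] gap 0.118 zmin 0.379 [-0.455 -0.199  1.837  0.233  1.651  0.933]
[ 0.41 -0.06  0.4 ] gap 0.125 zmin 0.393 [-0.37
[... 952 characters left out ...]
-13.4, -31.0, -2.7], [-8.1, -32.7, -3.5], [-2.5, -33.5, -4.5], [13.5, -20.9, 16.1], [17.2, -18.7, 15.3], [20.5, -16.0, 14.5], [23.1, -12.5, 13.7], [7.0, 11.1, 27.2], [5.7, 11.6, 27.3], [4.4, 12.1, 27.3], [3.1, 12.3, 27.4]]
"rot": [[-2.0, 1.1, -9.4], [-2.0, 1.0, -9.3], [-2.1, 0.7, -9.5], [-2.1, 0.5, -9.4], [-2.1, 0.3, -9.5], [-2.0, 0.1, -9.6], [-2.1, -0.2, -9.5], [-2.0, -0.2, -9.6], [-1.9, -0.5, -9.6], [-1.8, -0.6, -9.6], [-1.7, -0.8, -9.7], [-1.7, -0.9, -9.7], [-1.5, -1.0, -9.6], [-1.5, -1.1, -9.7], [-1.3, -1.3, -9.7], [-1.2, -1.3, -9.8], [-1.1, -1.4, -9.7], [-0.9, -1.5, -9.7], [-0.8, -1.5, -9.8], [-0.7, -1.7, -9.7]]
n 20 max rot 9.958413528268446 max d 33.907816208066244
[0.478 0.064 0.25 ]
```

Emit:
jog_arm:
  dp:
    - [-7.1, 17.8, -18.4]
    - [-9.6, 17.0, -17.9]
    - [-12.0, 15.9, -17.6]
    - [-14.3, 14.3, -17.1]
    - [-16.4, 12.5, -16.8]
    - [-18.1, 10.2, -16.5]
    - [-26.7, -20.9, -0.2]
    - [-22.8, -25.0, -0.9]
    - [-18.4, -28.4, -1.8]
    - [-13.4, -31.0, -2.7]
    - [-8.1, -32.7, -3.5]
    - [-2.5, -33.5, -4.5]
    - [13.5, -20.9, 16.1]
    - [17.2, -18.7, 15.3]
    - [20.5, -16.0, 14.5]
    - [23.1, -12.5, 13.7]
    - [7.0, 11.1, 27.2]
    - [5.7, 11.6, 27.3]
    - [4.4, 12.1, 27.3]
    - [3.1, 12.3, 27.4]
  rot:
    - [-2.0, 1.1, -9.4]
    - [-2.0, 1.0, -9.3]
    - [-2.1, 0.7, -9.5]
    - [-2.1, 0.5, -9.4]
    - [-2.1, 0.3, -9.5]
    - [-2.0, 0.1, -9.6]
    - [-2.1, -0.2, -9.5]
    - [-2.0, -0.2, -9.6]
    - [-1.9, -0.5, -9.6]
    - [-1.8, -0.6, -9.6]
    - [-1.7, -0.8, -9.7]
    - [-1.7, -0.9, -9.7]
    - [-1.5, -1.0, -9.6]
    - [-1.5, -1.1, -9.7]
    - [-1.3, -1.3, -9.7]
    - [-1.2, -1.3, -9.8]
    - [-1.1, -1.4, -9.7]
    - [-0.9, -1.5, -9.7]
    - [-0.8, -1.5, -9.8]
    - [-0.7, -1.7, -9.7]
  hand: [0, 0, 0, 0, 0, 0, 0, 0, 0, 0, 0, 0, 0, 0, 50, 50, 50, 50, 50, 50]

```text
time_s: 14.22
tool_pos: [0.4763, 0.0656, 0.2467]
eef_rot: [-2.044, -2.38, 0.005]
contact_force: [-0.3, -0.5, -0.0]
finger_gap: 0.0502
```

Emit:
jog_arm:
  dp:
    - [0, 0, 0]
    - [0, 0, 0]
  rot:
    - [0, 0, 0]
    - [0, 0, 0]
  hand: [50, 50]

```text
time_s: 14.48
tool_pos: [0.4768, 0.065, 0.2496]
eef_rot: [-2.055, -2.371, 0.002]
contact_force: [0.3, 0.2, 1.0]
finger_gap: 0.0501
```

```bash
python3 b.py w6; python3 - <<'E'
from h import *
from plant import eyes
Rc,pc,s=cur();c=eyes.get_calibration('wrist');np.savez('w6.npz',f=K(c),T=c['cam_to_world'])
print(pc,Rc, w2px(c,[.478,.064,.1]),w2px(c,pc))
i=cv2.imread('pics/w6.png');crop(i,150,60,410,290,3,'pics/w6c.png')
E
```

```text
14.475 e_tcp 0.05135582156460304 F tool [ 0.1409  0.2924 -0.9956] rel cap [-249.3224  103.1413  132.719 ] [ 0.0827 -0.1138  1.9883  0.0015  1.2706 -0.0602]
[0.47733628 0.06482152 0.25039444] [[-0.14206546  0.98985557 -0.00183086]
 [ 0.98985626  0.14206771  0.00116136]
 [ 0.00140968 -0.0016473  -0.99999765]] [281.13751128 197.73116475] [280.43903225 266.55786065]
```

View pics/w6.png

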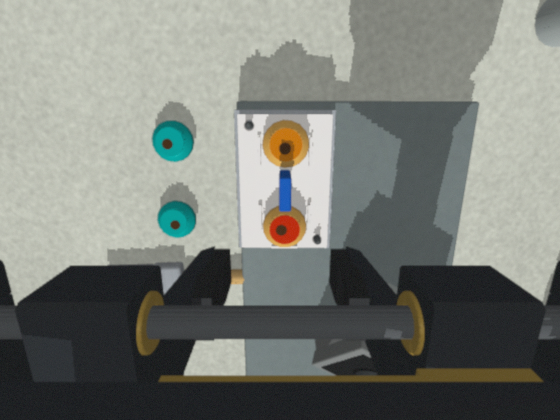

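View pics/w6c.png

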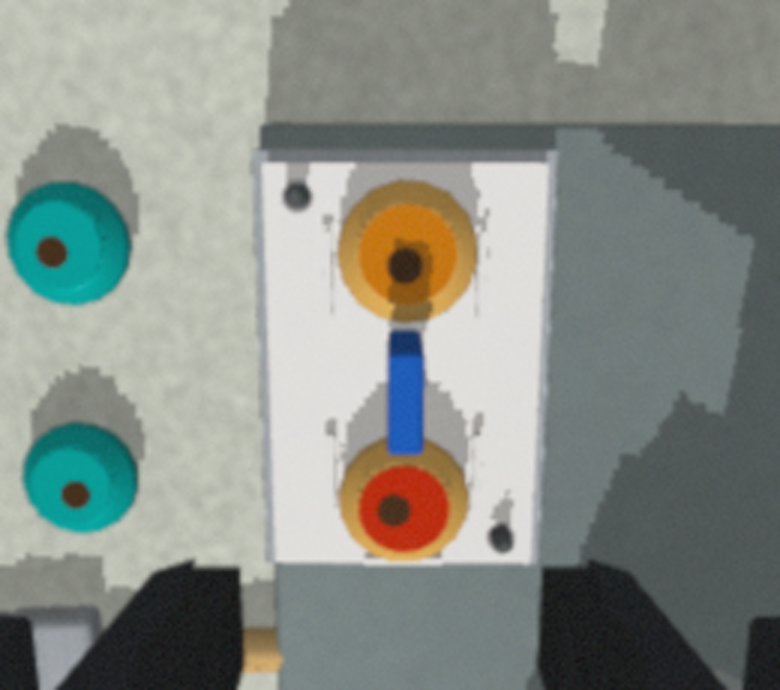

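```bash
python3 - <<'E'
from h import *
from plant import eyes
np.set_printoptions(precision=4,suppress=True)
Rc,pc,s=cur();c=eyes.get_calibration('wrist')
q=lambda x,y,z:px2w(c,150+x/3-.33,60+y/3-.33,z)
hc=q(406,404,.1);print('handle',hc,'tool mm',Rc.T@(hc-pc)*1000)
h1,h2=q(406.5,355,.1),q(405.5,453,.1);print('len',np.linalg.norm(h1-h2))
C=[q(262,162,.05),q(553,162,.05),q(537,562,.05),q(272,562,.05)]
for a,b in((0,1),(1,2),(2,3),(3,0)): d=C[b]-C[a];print(np.linalg.norm(d),np.degrees(np.arctan2(d[1],d[0])))
print('centre',np.mean(C,0)); print('pin mid',(q(297,196,.062)+q(501,538,.062))/2)
d=q(297,196,.062)-q(501,538,.062);print('pin dir',np.degrees(np.arctan2(d[1],d[0])-np.arctan2(.128,-.076)),np.linalg.norm(d),np.hypot(.128,.076))
print('tool y yaw',np.degrees(np.arctan2(Rc[1,1],Rc[0,1])))
# tray corners also from scene cam
E
python3 - <<'E'
from h import *
i=cv2.imread('pics/scene0.png');crop(i,215,130,285,190,8,'pics/sct.png')
E
```

```text
handle [0.4812 0.0679 0.1   ] tool mm [  2.2507   4.506  150.3905]
len 0.03229058880191451
0.1018404842212121 8.210743109535898
0.15063982988520627 -81.4809060631207
0.10433965068230476 -171.72524576839734
0.15076367162431753 97.56907466977329
centre [0.4818 0.0678 0.05  ]
pin mid [0.4808 0.0694 0.062 ]
pin dir 8.074930552654921 0.14470341515114413 0.14886235252742716
tool y yaw 8.16752466980665
```

View pics/sct.png

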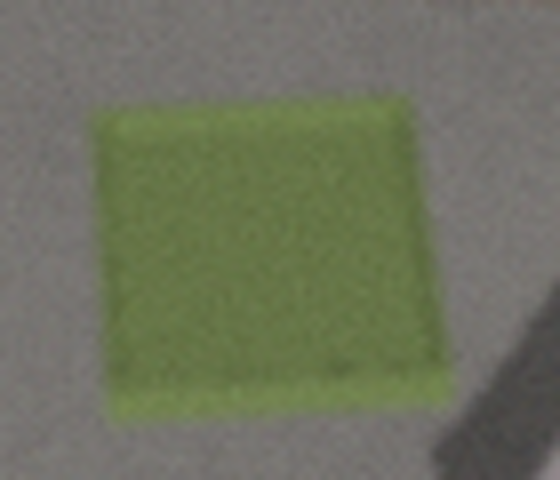

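Emit:
jog_arm:
  dp:
    - [1, 2, 30]
    - [1, 2, 30]
    - [0, 0, 25]
    - [0, 0, 10]
    - [0, 0, 0]
    - [0, 0, 0]
  rot:
    - [0, 0, 0]
    - [0, 0, 0]
    - [0, 0, 0]
    - [0, 0, 0]
    - [0, 0, 0]
    - [0, 0, 0]
  hand: [40, 40, 40, 40, 40, 40]

```text
time_s: 15.28
tool_pos: [0.4819, 0.0673, 0.1564]
eef_rot: [-2.056, -2.375, -0.002]
contact_force: [-0.6, 0.5, -0.2]
finger_gap: 0.0401
```

```bash
python3 b.py w7; python3 - <<'E'
from h import *
from plant import eyes
Rc,pc,s=cur();c=eyes.get_calibration('wrist')
print(pc,w2px(c,[.4812,.0679,.1]),w2px(c,pc))
i=cv2.imread('pics/w7.png');crop(i,190,130,370,280,4.4,'pics/w7c.png')
E
```

```text
15.275 e_tcp -0.027347440502510572 F tool [ 0.6354 -0.5591  0.2248] rel cap [-250.8532   96.8849   40.0621] [ 0.0869 -0.0264  2.0858  0.0012  1.0817 -0.0575]
[0.48195336 0.0673611  0.15634125] [279.39512077 228.49314352] [280.51252683 266.5478969 ]
```

View pics/w7c.png

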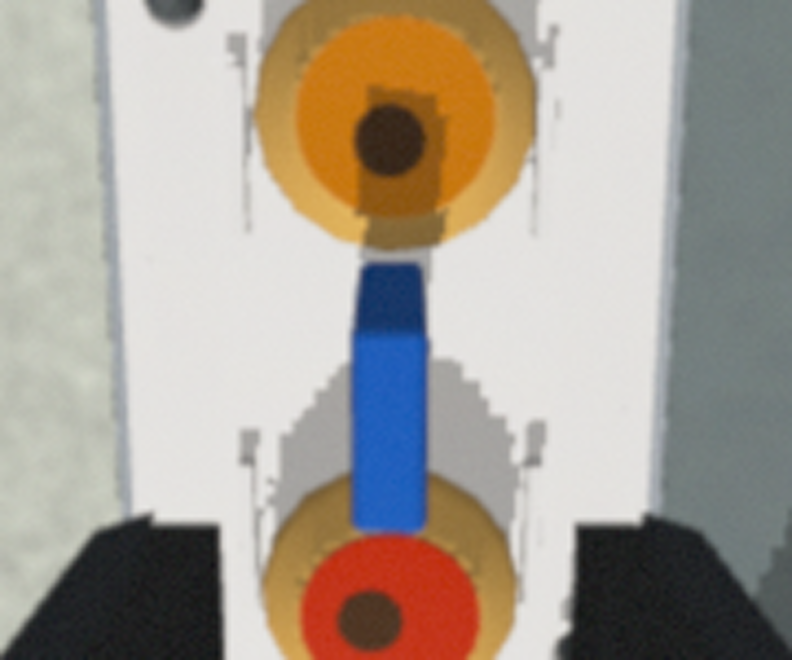

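Emit:
jog_arm:
  dp:
    - [1, -1.4, 20]
    - [0, 0, 30]
    - [0, 0, 25]
    - [0, 0, 15]
    - [0, 0, 5]
    - [0, 0, 0]
    - [0, 0, 0]
  rot:
    - [0, 0, 0]
    - [0, 0, 0]
    - [0, 0, 0]
    - [0, 0, 0]
    - [0, 0, 0]
    - [0, 0, 0]
    - [0, 0, 0]
  hand: [40, 40, 40, 40, 40, 40, 40]

```text
time_s: 16.2
tool_pos: [0.4801, 0.0683, 0.0608]
eef_rot: [-2.055, -2.375, -0.001]
contact_force: [0.4, -0.3, -0.5]
finger_gap: 0.0396
```

```bash
python3 b.py w8; python3 - <<'E'
from h import *
from plant import eyes
Rc,pc,s=cur();c=eyes.get_calibration('wrist')
print(pc,w2px(c,pc), w2px(c,pc-Rc[:,2]*.0187))
i=cv2.imread('pics/w8.png');crop(i,170,140,390,300,3.6,'pics/w8c.png')
E
```

```text
16.2 e_tcp -0.10570279857602542 F tool [-0.3313  0.3836  0.53  ] rel cap [-251.9914   98.4903  -55.5354] [ 0.0892  0.0932  2.1653  0.0012  0.8832 -0.056 ]
[0.47996097 0.06824318 0.06074969] [280.38710826 266.56497924] [280.41235336 285.16693375]
```

View pics/w8c.png

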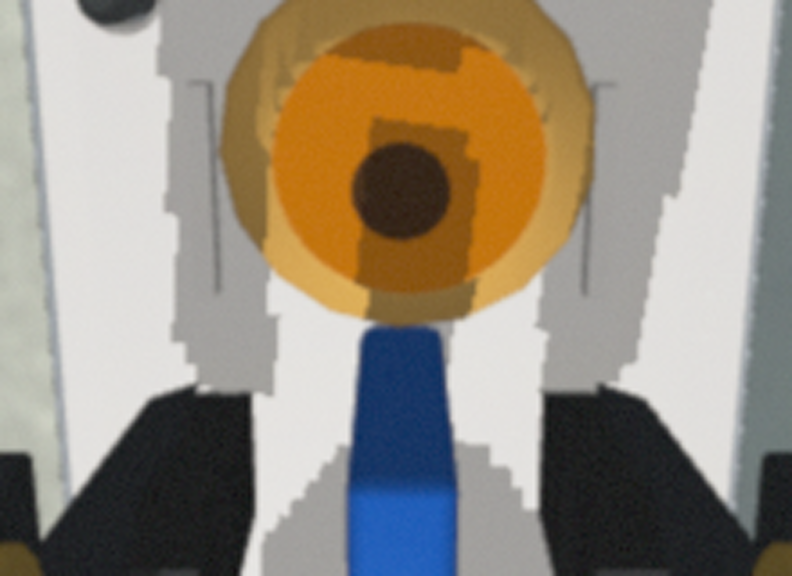

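Emit:
jog_arm:
  dp:
    - [0, 0.4, 0]
    - [0, 0, 0]
    - [0, 0, 0]
    - [0, 0, 0]
    - [0, 0, 0]
    - [0, 0, 0]
  rot:
    - [0, 0, 0]
    - [0, 0, 0]
    - [0, 0, 0]
    - [0, 0, 0]
    - [0, 0, 0]
    - [0, 0, 0]
  hand: [30, 5, 5, 5, 5, 5]
  squeeze: 40

```text
time_s: 17.0
tool_pos: [0.4798, 0.0682, 0.06]
eef_rot: [-2.054, -2.375, 0.001]
contact_force: [0.5, 0.1, 0.6]
finger_gap: 0.0118
```

```bash
python3 b.py w9; python3 - <<'E'
from h import *
Rc,pc,s=cur(); print(pc,Rc,s['contact_force'],s['ft_torque'],s['finger_gap'])
E
```

```text
17.0 e_tcp -0.10634566448752951 F tool [ 0.0358  0.5414 -0.5893] rel cap [-252.0261   98.6675  -56.5373] [ 0.0892  0.0949  2.1654  0.0012  0.8827 -0.0559]
[0.47979211 0.06825943 0.05995186] [[-1.43919192e-01  9.89588286e-01 -1.51357331e-03]
 [ 9.89588895e-01  1.43920555e-01  8.32888214e-04]
 [ 1.04205073e-03 -1.37794674e-03 -9.99998508e-01]] [ 1.45746019 -0.15012709  0.9841906 ] [-0.02713939 -0.2716403  -0.00097333] 0.011840142793411803
```

View pics/w9.png

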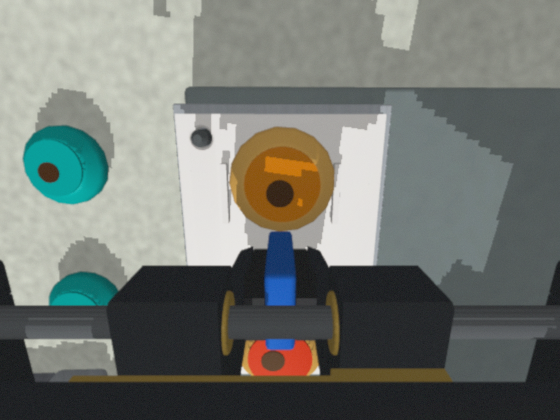

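Emit:
jog_arm:
  dp:
    - [0, 0, -2]
    - [0, 0, -3]
    - [0, 0, -4]
    - [0, 0, -5]
    - [0, 0, -5]
    - [0, 0, -5]
    - [0, 0, -5]
    - [0, 0, -3]
    - [0, 0, 0]
  rot:
    - [0, 0, 0]
    - [0, 0, 0]
    - [0, 0, 0]
    - [0, 0, 0]
    - [0, 0, 0]
    - [0, 0, 0]
    - [0, 0, 0]
    - [0, 0, 0]
    - [0, 0, 0]
  hand: [5, 5, 5, 5, 5, 5, 5, 5, 5]

```text
time_s: 18.18
tool_pos: [0.4796, 0.0682, 0.0921]
eef_rot: [-2.054, -2.375, 0.001]
contact_force: [0.5, -0.3, -4.0]
finger_gap: 0.0113
```

```bash
python3 b.py w10; python3 - <<'E'
from h import *
Rc,pc,s=cur(); print(pc,Rc[:,2],s['contact_force'],s['ft_torque'],s['finger_gap'])
from plant import eyes
cv2.imwrite('pics/s10.png',eyes.get_image('scene')); i=cv2.imread('pics/s10.png'); crop(i,180,120,400,310,3.5,'pics/s10c.png')
E
```

```text
18.175 e_tcp -0.07997158491213194 F tool [-0.4204  0.4771  4.0275] rel cap [-252.0376   98.8819  -24.45  ] [ 0.0892  0.0487  2.1437  0.0011  0.951  -0.0559]
[0.47944053 0.06820064 0.09183266] [-2.21739440e-03  7.12391105e-04 -9.99997288e-01] [-0.26735797 -0.18952031 -4.36124968] [-0.05377295 -0.11496319 -0.02160419] 0.011676171641781261
```

View pics/w10.png

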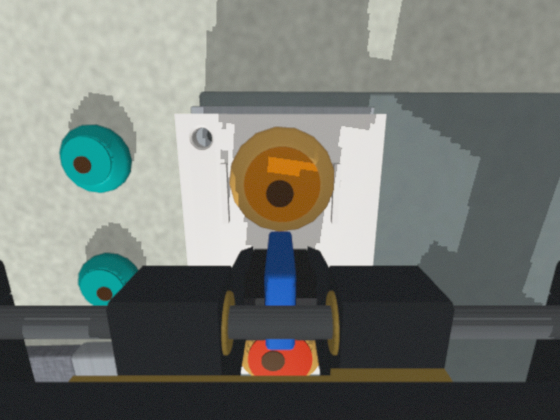

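View pics/s10c.png

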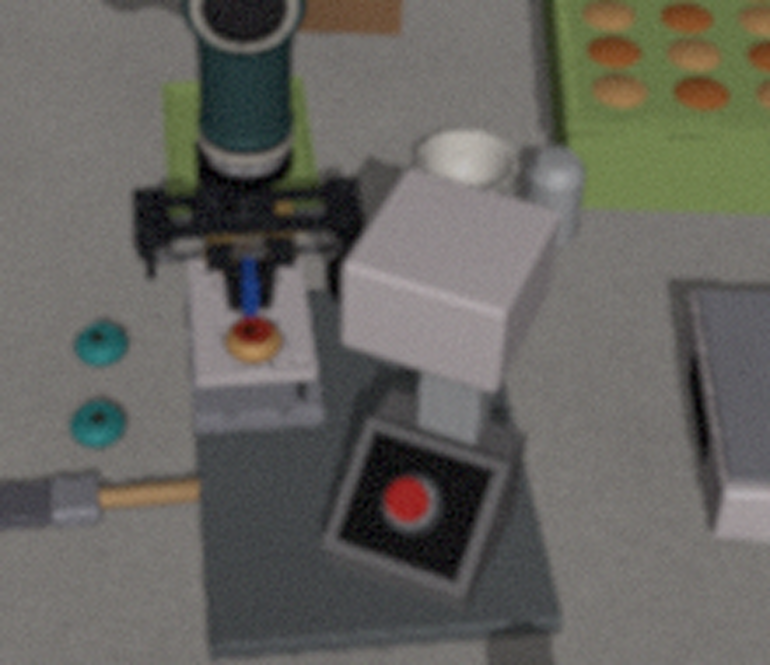

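```bash
python3 - <<'E'
from h import *
from plant import eyes
np.set_printoptions(precision=4,suppress=True)
s=eyes.get_calibration('scene')
q=lambda x,y,z:px2w(s,215+x/8-.44,130+y/8-.44,z)
C=[q(97,112,.018),q(408,97,.018),q(450,378,.018),q(108,392,.018)]
for a,b in((0,1),(1,2),(2,3),(3,0)): d=C[b]-C[a];print(np.linalg.norm(d),np.degrees(np.arctan2(d[1],d[0])))
print(np.mean(C,0))
E
```

```text
0.1445036457854467 8.0238889887146
0.20400375006235308 -82.11772384044554
0.14628891614317802 -173.19560025492055
0.20090240479964827 97.38038127528911
[0.4442 0.3854 0.018 ]
```

Emit:
jog_arm:
  dp:
    - [0, 0, -5]
    - [0, 0, -10]
    - [0, 0, -15]
    - [0, 0, -12]
    - [0, 0, -6]
    - [5, 0, -2]
    - [10, 0, 0]
    - [15, 0, 0]
    - [20, 1, 0]
    - [25, 1, 0]
    - [20, 1, 0]
    - [15, 1, 0]
    - [10, 0, 0]
    - [5, 0, 0]
    - [0, 0, 0]
    - [0, 0, 0]
  rot:
    - [0, 0, 0]
    - [0, 0, 0]
    - [0, 0, 0]
    - [0, 0, 0]
    - [0, 0, 0]
    - [0, 0, 0]
    - [0, 0, 0]
    - [0, 0, 0]
    - [0, 0, 0]
    - [0, 0, 0]
    - [0, 0, 0]
    - [0, 0, 0]
    - [0, 0, 0]
    - [0, 0, 0]
    - [0, 0, 0]
    - [0, 0, 0]
  hand: [5, 5, 5, 5, 5, 5, 5, 5, 5, 5, 5, 5, 5, 5, 5, 5]

```text
time_s: 20.27
tool_pos: [0.4657, 0.192, 0.1419]
eef_rot: [-2.055, -2.374, 0.002]
contact_force: [0.4, -0.0, -4.0]
finger_gap: 0.0119
```

```bash
python3 b.py w11; python3 - <<'E'
from h import *
Rc,pc,s=cur(); print(pc,Rc,s['finger_gap'])
E
```

```text
20.275 e_tcp -0.10199506635831507 F tool [-0.0774  0.3546  4.0359] rel cap [-376.5452   95.1342   25.3035] [0.3408 0.0243 2.0643 0.0014 1.0548 0.1962]
[0.46568363 0.19194014 0.1418767 ] [[-1.43236358e-01  9.89686146e-01 -2.16308431e-03]
 [ 9.89688132e-01  1.43237870e-01  5.60370564e-04]
 [ 8.64426573e-04 -2.06051343e-03 -9.99997504e-01]] 0.011802779637054015
```

View pics/w11.png

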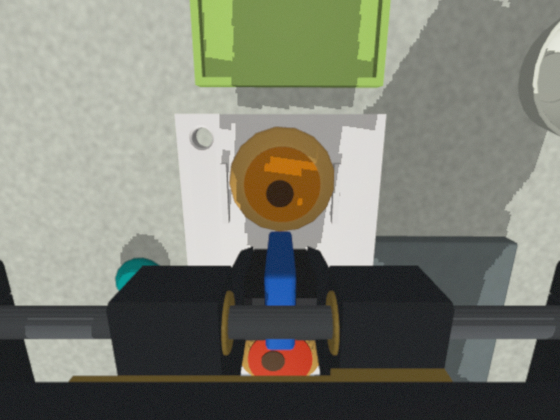

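```bash
python3 - <<'E'
from h import *
from plant import eyes
np.set_printoptions(precision=4,suppress=True)
Rc,pc,s=cur();c=eyes.get_calibration('wrist')
a,b=px2w(c,197,85.5,.018),px2w(c,384,85.5,.018);d=b-a;y=np.degrees(np.arctan2(d[1],d[0]));print(np.linalg.norm(d),y)
n=np.array([-d[1],d[0],0])/np.linalg.norm(d); cen=(a+b)/2+.1025*n; print(cen)
for t in(cen,np.array([.4442,.3854,0]),np.array([.441,.3873,0])): print('tool mm',Rc.T@(t-pc)*1000)
E
```

```text
0.1494655726429282 8.268562232916976
[0.4445 0.3913 0.018 ]
tool mm [200.2765   7.8793 124.0339]
tool mm [194.4195   6.7411 142.0312]
tool mm [196.7583   3.8462 142.0392]
```

Emit:
jog_arm:
  dp:
    - [5, 0, 0]
    - [10, 1, 0]
    - [15, 1, 0]
    - [20, 1, 0]
    - [25, 1, 0]
    - [25, 1, 0]
    - [25, 1, 0]
    - [23, 1, 0]
    - [20, 0, 0]
    - [15, 0, 0]
    - [10, 0, 0]
    - [5, 0, 0]
    - [0, 0, 5]
    - [0, 0, 10]
    - [0, 0, 15]
    - [0, 0, 15]
    - [0, 0, 10]
    - [0, 0, 5]
    - [0, 0, 0]
    - [0, 0, 0]
  rot:
    - [0, 0, 0]
    - [0, 0, 0]
    - [0, 0, 0]
    - [0, 0, 0]
    - [0, 0, 0]
    - [0, 0, 0]
    - [0, 0, 0]
    - [0, 0, 0]
    - [0, 0, 0]
    - [0, 0, 0]
    - [0, 0, 0]
    - [0, 0, 0]
    - [0, 0, 0]
    - [0, 0, 0]
    - [0, 0, 0]
    - [0, 0, 0]
    - [0, 0, 0]
    - [0, 0, 0]
    - [0, 0, 0]
    - [0, 0, 0]
  hand: [5, 5, 5, 5, 5, 5, 5, 5, 5, 5, 5, 5, 5, 5, 5, 5, 5, 5, 5, 5]

```text
time_s: 22.82
tool_pos: [0.4444, 0.3898, 0.0827]
eef_rot: [-2.054, -2.374, -0.0]
contact_force: [-0.9, 0.3, -4.3]
finger_gap: 0.0119
```

```bash
python3 b.py w12; python3 - <<'E'
from h import *
Rc,pc,s=cur(); print(pc,Rc[:,2],s['finger_gap'])
from plant import eyes
cv2.imwrite('pics/t12.png',eyes.get_image('top')); i=cv2.imread('pics/t12.png'); crop(i,70,140,290,290,3.5,'pics/t12c.png')
E
```

```text
22.825 e_tcp -0.2511324391539578 F tool [ 0.4196 -0.8652  4.3045] rel cap [-575.342    87.5066  -34.4671] [0.6768 0.2504 1.9291 0.0024 0.9622 0.5311]
[0.44441334 0.38983993 0.08279247] [-0.00107011  0.00157478 -0.99999819] 0.011726851927260043
```

View pics/w12.png

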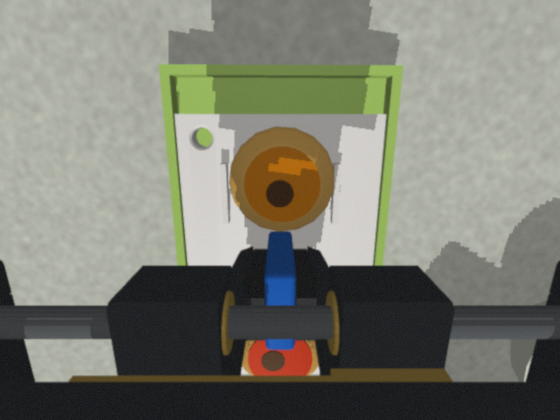

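View pics/t12c.png

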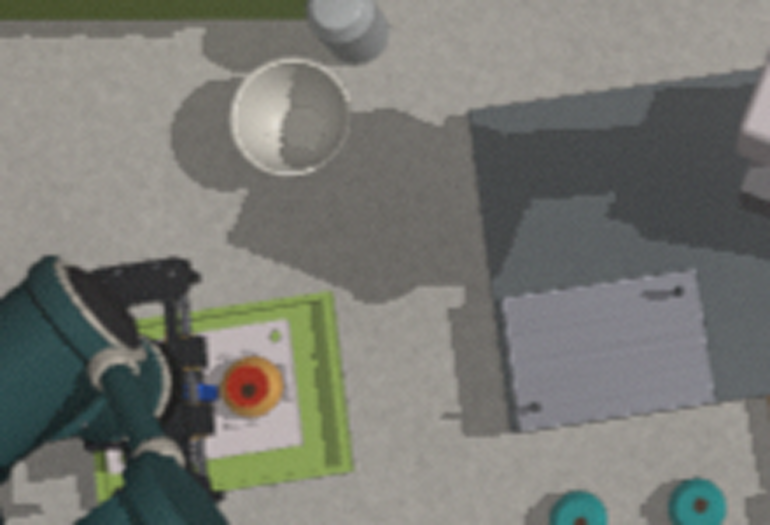

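```bash
python3 - <<'E'
from h import *
from plant import eyes
np.set_printoptions(precision=4,suppress=True)
Rc,pc,s=cur();c=eyes.get_calibration('wrist')
a,b=px2w(c,161,67,.018),px2w(c,402,67,.018);d=b-a;print(np.linalg.norm(d),np.degrees(np.arctan2(d[1],d[0])))
n=np.array([-d[1],d[0],0])/np.linalg.norm(d);cen=(a+b)/2-.1025*n;print(cen,'tool mm',Rc.T@(cen-pc)*1000)
z=pc[2]-.0197+.01
a,b=px2w(c,176,114,z),px2w(c,385,114,z);d=b-a;cp=(a+b)/2-.075*np.array([-d[1],d[0],0])/np.linalg.norm(d);print('plate',np.linalg.norm(d),cp,Rc.T@(cp-pc)*1000,np.degrees(np.arctan2(d[1],d[0])))
E
```

```text
0.1483914870530824 8.308850489219783
[0.4448 0.3903 0.018 ] tool mm [ 0.326   0.5781 64.8303]
plate 0.09884693319499095 [0.4444 0.3892 0.0731] [-0.6451 -0.0282  9.6989] 8.322273839713752
```

Plate is centred over the tray within 1 mm. Lowering: 50 mm, then slowly until contact.

Emit:
jog_arm:
  dp:
    - [0, 0, 5]
    - [0, 0, 10]
    - [0, 0, 15]
    - [0, 0, 10]
    - [0, 0, 6]
    - [0, 0, 4]
    - [0, 0, 0]
    - [0, 0, 0]
  rot:
    - [0, 0, 0]
    - [0, 0, 0]
    - [0, 0, 0]
    - [0, 0, 0]
    - [0, 0, 0]
    - [0, 0, 0]
    - [0, 0, 0]
    - [0, 0, 0]
  hand: [5, 5, 5, 5, 5, 5, 5, 5]

```text
time_s: 23.92
tool_pos: [0.4442, 0.3897, 0.0325]
eef_rot: [-2.054, -2.374, 0.0]
contact_force: [-0.1, 0.7, -4.1]
finger_gap: 0.0114
```

```bash
python3 b.py
```

```text
23.925 e_tcp -0.29211152227593934 F tool [ 0.6725 -0.0022  4.088 ] rel cap [-575.1961   87.6646  -84.5336] [0.6769 0.3145 1.9565 0.0025 0.871  0.5309]
```

Emit:
jog_arm:
  dp:
    - [0, 0, 2]
    - [0, 0, 2]
    - [0, 0, 0]
  rot:
    - [0, 0, 0]
    - [0, 0, 0]
    - [0, 0, 0]
  hand: [5, 5, 5]

```text
time_s: 24.3
tool_pos: [0.4436, 0.3893, 0.0279]
eef_rot: [-2.054, -2.374, 0.002]
contact_force: [0.7, -0.7, -3.4]
finger_gap: 0.0117
```

```bash
python3 b.py
```

```text
24.3 e_tcp -0.2955928127243 F tool [-0.8074  0.5608  3.3885] rel cap [-574.9598   88.1139  -88.8864] [0.677  0.3205 1.959  0.0025 0.8637 0.5309]
```

Emit:
jog_arm:
  dp:
    - [0, 0, 1]
    - [0, 0, 1]
    - [0, 0, 0]
    - [0, 0, 0]
  rot:
    - [0, 0, 0]
    - [0, 0, 0]
    - [0, 0, 0]
    - [0, 0, 0]
  hand: [5, 5, 5, 5]

```text
time_s: 24.8
tool_pos: [0.4438, 0.3894, 0.0261]
eef_rot: [-2.054, -2.374, 0.001]
contact_force: [0.1, -0.1, -4.0]
finger_gap: 0.0119
```

```bash
python3 b.py
```

```text
24.8 e_tcp -0.2971803100992654 F tool [-0.1426  0.0755  4.0037] rel cap [-575.0186   87.9862  -90.7989] [0.677  0.3231 1.9596 0.0025 0.8601 0.5309]
```

Emit:
jog_arm:
  dp:
    - [0, 0, 1]
    - [0, 0, 0]
    - [0, 0, 0]
  rot:
    - [0, 0, 0]
    - [0, 0, 0]
    - [0, 0, 0]
  hand: [5, 5, 5]

```text
time_s: 25.18
tool_pos: [0.4438, 0.3895, 0.026]
eef_rot: [-2.054, -2.374, 0.001]
contact_force: [-3.0, -3.2, 6.3]
finger_gap: 0.0118
```

```bash
python3 b.py
```

```text
25.175 e_tcp -0.29730236090937695 F tool [-2.6842 -3.4395 -6.3445] rel cap [-575.0975   87.908   -90.9121] [0.677  0.3233 1.9596 0.0025 0.8599 0.5309]
```

Emit:
jog_arm:
  dp:
    - [0, 0, -0.7]
    - [0, 0, 0]
    - [0, 0, 0]
    - [0, 0, 0]
    - [0, 0, 0]
  rot:
    - [0, 0, 0]
    - [0, 0, 0]
    - [0, 0, 0]
    - [0, 0, 0]
    - [0, 0, 0]
  hand: [5, 5, 20, 36, 36]

```text
time_s: 25.8
tool_pos: [0.4441, 0.3897, 0.0258]
eef_rot: [-2.054, -2.374, 0.0]
contact_force: [0.4, 0.1, 0.4]
finger_gap: 0.0357
```

```bash
python3 b.py w13
```

```text
25.8 e_tcp -0.29758660377998275 F tool [ 0.0727  0.4563 -0.4455] rel cap [-575.2001   87.6699  -91.191 ] [0.677  0.3237 1.9594 0.0025 0.859  0.5309]
```

View pics/w13.png

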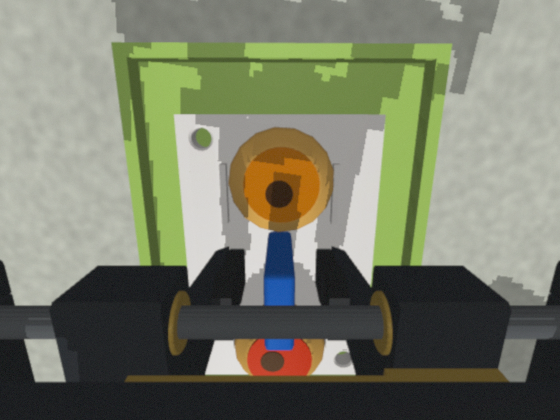

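Released; the plate is flat in the tray. Retreating straight up, then checking.

Emit:
jog_arm:
  dp:
    - [0, 0, -5]
    - [0, 0, -10]
    - [0, 0, -20]
    - [0, 0, -30]
    - [0, 0, -40]
    - [0, 0, -40]
    - [0, 0, -40]
    - [-20, 0, -30]
    - [-40, 0, 0]
    - [-50, 0, 0]
    - [-50, 0, 0]
    - [-20, 0, 0]
    - [0, 0, 0]
    - [0, 0, 0]
  rot:
    - [0, 0, 0]
    - [0, 0, 0]
    - [0, 0, 0]
    - [0, 0, 0]
    - [0, 0, 0]
    - [0, 0, 0]
    - [0, 0, 0]
    - [0, 0, 0]
    - [0, 0, 0]
    - [0, 0, 0]
    - [0, 0, 0]
    - [0, 0, 0]
    - [0, 0, 0]
    - [0, 0, 0]
  hand: [36, 36, 36, 36, 36, 36, 36, 36, 36, 36, 36, 36, 36, 36]

```text
time_s: 27.6
tool_pos: [0.4702, 0.2123, 0.2411]
eef_rot: [-2.053, -2.374, -0.001]
contact_force: [-0.1, 0.4, -0.0]
finger_gap: 0.0359
```

```bash
python3 b.py t14 top; python3 - <<'E'
from plant import eyes
from h import *
cv2.imwrite('pics/s14.png',eyes.get_image('scene')); i=cv2.imread('pics/t14.png'); crop(i,80,100,350,290,2.9,'pics/t14c.png')
i=cv2.imread('pics/s14.png'); crop(i,180,120,380,310,3.1,'pics/s14c.png')
E
```

```text
27.6 e_tcp -0.03249825132881814 F tool [ 0.4544 -0.0169  0.0381] rel cap [-396.2867   87.499   124.0852] [ 0.3743 -0.0402  1.9358  0.0024  1.2468  0.2287]
```

View pics/t14c.png

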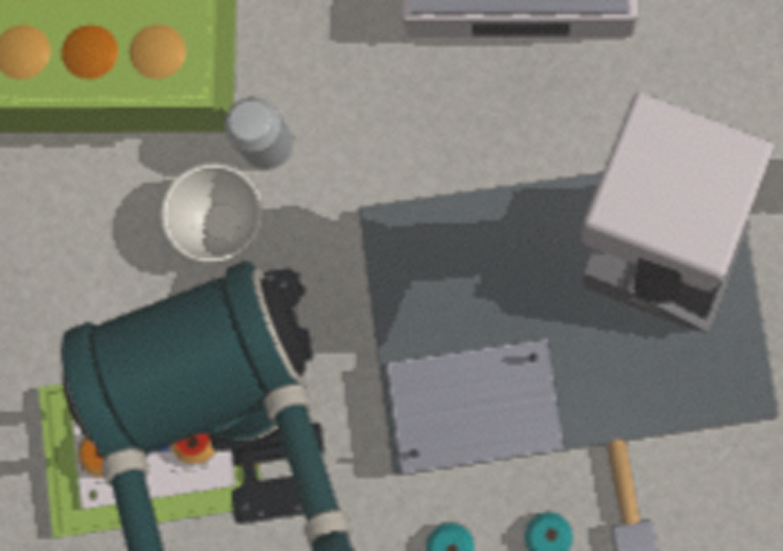

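View pics/s14c.png

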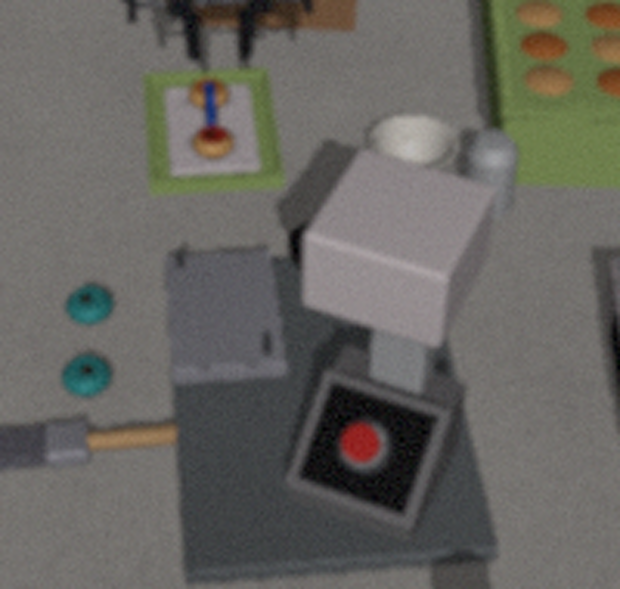

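View pics/t14.png

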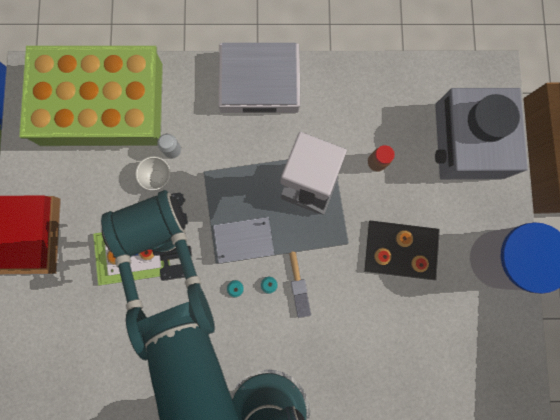

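```bash
python3 -c "
from plant import *
env.hand_in(); print(get_state()['time_s'])"
```

```text
the job is handed in; nothing more can be done
the job is handed in; nothing more can be done
```

The batch photo is taken and the sample plate stands in the light green tray with both pastries on it. I handed the job in at about 27.7 s.

**Button**
- I found the cap by touch, about 33 mm out from the sloped face.
- I held the halfway stop for about 1.5 s at 6–7 N. The travel was stopped there, about 5 mm down.
- I then pressed a further 5.2 mm to the hard stop. Force rose to 17 N with no more movement, and I released. The next picture shows the cap back up.

**Plate**
- I lifted it straight up off the pins by the blue handle and kept it level.
- I centred it over the tray to within about 1 mm and lowered it until the floor carried it. The wrist force went from −4 N to +6 N.
- Only then did I let go.

**Last checks**
- The scene picture shows the plate flat in the tray with the red and brown pastries on it.
- The jar, bowl, shaker, brush, black sheet and turquoise pieces look unmoved.
- The gripper is clear, with no contact force.

**Disagreements**
- The top camera put the handle about 4–5 mm away from the wrist camera's position, so I went by the wrist camera.
- The three tray measurements differed by up to 6 mm, well within the tray's spare room of about 20 mm.
- The arm partly hides the tray in the final top picture, so the placing is confirmed by the scene picture and a wrist picture taken at release.

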